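# Pack bolts into a swing-out organiser and fold it up

### The arm

A 7-joint arm with a two-finger parallel gripper is mounted at the origin on a cart in front of the work surface, level with it; the furniture and walls round the work are solid. World frame = base frame: x ahead of the robot, y to its left, z up, the work surface at z = 0. Lengths are in m, angles in rad, forces in N, time in s.
With the tool pointing down it reaches from about 0.4 to 0.85 m from the base axis. Payload 4.5 kg.
Tool frame: the origin (TCP) lies midway between the tips of the shut fingers; the grasp point (between the pads) lies 19 mm behind it; z points along the fingers, y is the line along which they close (so a half turn about z gives the same grasp; the last joint's range is limited). The gripper opens to 88 mm and grips with 3 to 60 N. Pads are 18 mm wide; open, the fingers measure 123 mm over their backs; the gripper's body (75 mm by 187 mm) begins 45 mm behind the grasp point.
Start: joints at [0.034, 0.689, -0.195, 1.565, 0.157, 0.902, -0.215], TCP at [0.625, 0, 0.239] pointing down, gripper open.
Joint ranges: [-3.01, 3.01], [-0.46, 2.08], [-1.47, 1.51], [0.13, 2.56], [-1, 4.14], [0.04, 2.09], [-2.66, 2.66]. Speed limits (rad/s): [2.57, 2.57, 3.14, 3.14, 3.14, 3.14, 3.14].

### API

Orientations are given as a unit quaternion [x, y, z, w].
In Python, from plant import get_state, viewer, workorder gives the robot as it stands. The module is installed in compiled form; this text tells all that it offers.
- The arm moves only by the tool step_arm, never from a script. Its argument "motion" is a list of rows, each an object of numbers: "wx", "wy", "wz": the turn, a rotation vector about the tool's x, y, z each as a share of 180 degrees, from -1 to 1; "dx", "dy", "dz": the shift along the tool's x, y, z each as a share of 8 cm, from -1 to 1; "claw": the finger opening in mm, from 0 to 88.1. A call has 1 to 8 rows; each row is the pose to reach, as a shift and turn from the pose commanded when the call began, along the tool's axes at that moment, turning the shorter way round; what a row does not reach only later rows make up. A row lasts 1/10 s, in which the tool goes at most 50 mm and 8.59 degrees, less where a joint would pass 70% of its speed; a pose out of reach is approached as far as the arm can. A call with a number of a shift or a turn outside -1 to 1 is refused whole. A call with a gripper value outside its range is refused whole. The fingers move at their own pace and stop on an object; "force" is the grip in N (left out, the last holds). Time passes only in rows, so rows that repeat a pose let the fingers close. It gives the time, the measured TCP pose, the force, the opening and the grip force at its end, in the units of the state.
- get_state(): the state, without advancing time (a new reading comes with each control period).
- viewer.snapshot(name): name is "scene" or "side" or "wrist"; returns (picture, depth): 480x640x3 uint8, red, green, blue; 480x640 float32, m along the optical axis (not along the pixel's ray), 0 where there is no reading.
- viewer.calibration(name): a dict with "vfov" (degrees; the focal length in pixels is half the picture's height over the tangent of half this angle, whatever the lens; pixels are square), "cx", "cy" (the principal point, pixels), "extrinsics" (4x4, takes a point from camera to world coordinates). Camera axes: x right, y down, z forward; pixel columns grow to the right and rows downward; lengths in m; the calibration is good to about 2 mm. A picture is of the moment at which its call begins: read the wrist's pose just before it. calibration takes no time and is no camera call; for the wrist camera it gives the pose at the moment of the call.
- workorder.finish_job(): hands the job in; it is judged then, once.
The state is a dict: "clock": time; "q": joint angles; "qd": joint speeds; "joint_torque": joint torques, N m; "tool_pos": TCP position; "eef_rot": TCP orientation; "contact_force": force on the tool from outside, world axes, zero at the start; "moment": the same for the moment, N m; "opening": opening from 0.0 (shut) to 1.0 (fully open); "finger_force": force on a finger pad.
Only numpy, scipy, OpenCV 4.12 (cv2) and the standard library are available. Lean on these libraries where they do the work, as an engineer would, in place of code of your own. Each camera call takes 0.05 s, during which the arm holds its last target. There are 200 camera calls.

### The job

Pack up the swing-out organiser: lay every loose hex bolt flat in one of the three open trays (grey, blue or orange), then fold the organiser up leaf by leaf from its free end: first the cover fully home over the orange tray, then these two over the blue tray, then the whole pack over the fixed grey base tray, leaving each inner leaf swung out until its turn. Finally turn the red latch on the cover fully out over the red-topped keeper post; do not disturb the black tape roll, the wrench or the pliers.

Things in the scene. Friction and masses are not known exactly. Their poses are not given: they have to be found in the camera images.
- base_tray: grey base tray, the fixed lowest part of a swing-out parts organiser: three equal open trays (outside 89 long x 100 wide x 30 high mm, walls and floor 2.5 mm, inside 84 x 95 x 27.5 deep) and a flat cover plate, chained end to end like a folding rule by vertical pins 105 mm apart, each leaf one 32 mm layer higher than the one before. Origin under the tray's centre
- base_floor (a point): centre of the inner floor of the grey base tray, 2.5 mm above the bench. x axis: along the tray's length towards the pin that carries the blue tray (pin 52.5 mm from here); y: across its width; z up
- blue_floor (a point): centre of the inner floor of the blue tray (34.5 mm above the bench), first swinging leaf. x axis: along its length from its own pin (blue_hinge, 52.5 mm behind this point) to its free end; y across; z up
- orange_floor (a point): centre of the inner floor of the orange tray (66.5 mm above the bench), second swinging leaf, pinned to the free end of the blue tray. x from its own pin (52.5 mm behind this point) to its free end; y across; z up
- blue_hinge (a point): point on the vertical pin about which the blue tray swings on the fixed base tray (fixed point)
- orange_hinge (a point): point on the vertical pin about which the orange tray swings on the blue tray's free end (moves with the blue tray)
- cover_hinge (a point): point on the vertical pin about which the cover plate swings on the orange tray's free end (moves with the orange tray)
- latch_hinge (a point): point on the vertical pin, 82.5 mm from cover_hinge on the cover's lengthwise middle line, about which the red latch arm turns on the cover (moves with the cover)
- blue_peg (a point): grip point on the blue tray's peg: an upright round black peg 14 mm in diameter on a steel bracket beside the tray's long side; the point lies 17 mm below the peg's top, which is 150 mm above the bench (all pegs end there, above the rest). Its sleeve, like those of the other pegs, spins freely, so a grip on it need not turn with the leaf. 82 mm from blue_hinge, seen from above
- orange_peg (a point): grip point on the orange tray's peg: upright round black peg, 14 mm diameter, fixed to the orange tray's free end on the very axis of the cover's pin; point 17 mm below its top, which is 150 mm above the bench; 105 mm from orange_hinge
- cover_peg (a point): grip point on the cover's peg: upright round black peg, 14 mm diameter, in the middle of the aluminium cover plate (110 x 100 x 4 mm, underside 96 mm above the bench); point 17 mm below its top, which is 150 mm above the bench; 55 mm from cover_hinge
- latch_peg (a point): grip point on the red latch's upright round red peg, 14 mm diameter, at the tip of the latch arm, which lies on the cover plate; point 17 mm below its top, which is 150 mm above the bench; 42 mm from latch_hinge
- blue_tray (a joint): angle of the blue tray, rad: 0 = folded exactly over the base tray (a stop), about 2.0 to 2.3 at the start. Folding it (value falling) turns it counter-clockwise seen from above. The stiffest hinge (0.6 N m of friction, so about 7 N at its peg); all hinges stay where they are left
- orange_tray (a joint): angle of the orange tray against the blue tray, rad: 0 = folded exactly over the blue tray (a stop), about 2.1 to 2.4 at the start. Folding turns it counter-clockwise seen from above. Friction 0.2 N m
- cover (a joint): angle of the cover against the orange tray, rad: 0 = lies exactly over the orange tray (a stop), about 2.35 to 2.7 at the start. Folding turns it counter-clockwise seen from above. Friction 0.06 N m
- latch (a joint): angle of the red latch, rad: 0 = arm points lengthwise out over the cover's free end (a stop), so that with the pack folded it reaches over the red-topped keeper post (98 mm high) at the end of the base tray; about 1.3 to 1.8 (turned across the cover) at the start. Closing turns it counter-clockwise seen from above. Friction 0.02 N m
- bolt_1_centre (a point): one of up to three identical steel M16 hex bolts lying on the bench (80 mm long, 27 over the hexagon's corners, 24 high as it lies, 0.18 kg); some may be absent. Point on its axis, 12 mm above what it lies on, 8 mm from mid-length towards the head, amid the 36 mm of free shank between head and nut; y axis along the bolt, head at +y. Shank 16 mm thick: grip it across here
- bolt_2_centre (a point): as bolt_1_centre, another bolt; may be absent
- bolt_3_centre (a point): as bolt_1_centre, another bolt; may be absent
- black_tape: roll of black electrical tape lying flat, 58 mm across, 19 high; origin under its centre; bystander
- adjustable_wrench: steel adjustable wrench lying on the bench, 36x197x10 mm; origin under its centre, y along it; bystander
- pliers: red-handled pliers lying on the bench, 46x161x12 mm; origin under the centre, y along them; bystander
There are look-alikes about, which are no part of the job. Leave any yellow look-alike of the part that bears bolt_3_centre alone.

How it is judged:
By the outcome, as a careful person would: the job done as asked, in the order asked, and still so for the second after the job is handed in, with the robot touching nothing.
Of bolt_1, bolt_2, bolt_3 only 2 to 3 are there at a start; the rules pass over those that are not, and their reading is None.
At some moment in a run one of bolt_1, bolt_2 may be knocked a few centimetres aside while the robot is not near it.
Once in a run the grip may slacken for a moment while it holds something.
It also fails if it takes over 208 s, if anything falls off the work surface, if the arm or the gripper's body presses on something with over 40 N, if the wrist force passes 120 N, or if a joint passes its speed limit or range.

## Working session

There is one attempt and no reset: what is moved stays moved. The work goes in short steps, Python scripts to look and compute and a tool call to move; the robot and the scene stay as the last step left them, time stands still between calls to the robot, and variables do not carry over. Pictures are saved under pics/ and viewed, at most 19 in all, crops included, and the job is handed in when it is done.

Besides the shell and the picture viewer there is one more tool, called after "Request:" by a JSON object that holds its "api" and its "payload". step_arm: Moves the arm, as the interface text tells. Shift numbers are shares of 8 cm and turn numbers shares of 180 degrees, none past 1 either way. Its arguments: {"type":"object","properties":{"motion":{"type":"array","items":{"type":"object","properties":{"wx":{"type":"number","minimum":-1,"maximum":1},"wy":{"type":"number","minimum":-1,"maximum":1},"wz":{"type":"number","minimum":-1,"maximum":1},"dx":{"type":"number","minimum":-1,"maximum":1},"dy":{"type":"number","minimum":-1,"maximum":1},"dz":{"type":"number","minimum":-1,"maximum":1},"claw":{"type":"number"}}}},"force":{"type":"number"}},"required":["motion"]}

```bash
mkdir -p pics; cat > h.py <<'E'
import numpy as np, cv2
from scipy.spatial.transform import Rotation as R
from plant import get_state, viewer, workorder
def snap(name,fn=None):
    T=np.array(viewer.calibration(name)['extrinsics']); c=viewer.calibration(name)
    im,d=viewer.snapshot(name)
    if fn: cv2.imwrite('pics/'+fn,im[...,::-1])
    f=240/np.tan(np.radians(c['vfov']/2))
    v,u=np.mgrid[:480,:640]
    P=np.stack([(u-c['cx'])/f*d,(v-c['cy'])/f*d,d,np.ones_like(d)],-1)@T.T
    W=P[...,:3]; W[d<=0]=np.nan
    return im,d,W
E
python3 - <<'E'
from h import *
for n in('scene','side'):
    im,d,W=snap(n,n+'0.png'); np.savez('/tmp/'+n+'0.npz',im=im,W=W)
    c=viewer.calibration(n);print(n,c['vfov'],np.round(c['extrinsics'],3).tolist(),c['cx'],c['cy'],(d<=0).mean())
s=get_state();print({k:np.round(v,3).tolist() for k,v in s.items()})
E
```

```text
scene 51.60789662705339 [[-0.878, -0.354, 0.321, 0.096], [-0.478, 0.652, -0.589, 0.616], [-0.001, -0.671, -0.742, 1.013], [0.0, 0.0, 0.0, 1.0]] 314.6721216972828 247.22028084838024 0.003896484375
side 51.94537227221625 [[-0.938, -0.179, 0.296, 0.125], [-0.346, 0.442, -0.828, 0.982], [0.018, -0.879, -0.476, 0.705], [0.0, 0.0, 0.0, 1.0]] 314.83207144928014 238.5877751521123 0.003987630208333333
{'clock': 0.1, 'q': [0.034, 0.69, -0.195, 1.566, 0.157, 0.902, -0.215], 'qd': [-0.0, -0.003, -0.001, -0.003, 0.0, 0.002, 0.0], 'joint_torque': [-0.003, -52.85, -1.271, -15.384, -0.053, 0.002, 0.0], 'tool_pos': [0.624, -0.0, 0.238], 'eef_rot': [0.707, 0.707, -0.001, -0.001], 'contact_force': [-1.139, 0.407, 0.113], 'moment': [0.031, -0.015, -0.003], 'finger_force': 0.0, 'opening': 1.0}
```

View pics/scene0.png

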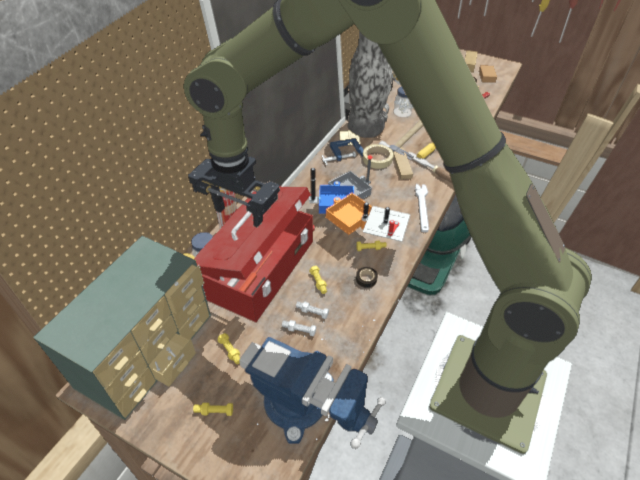

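View pics/side0.png

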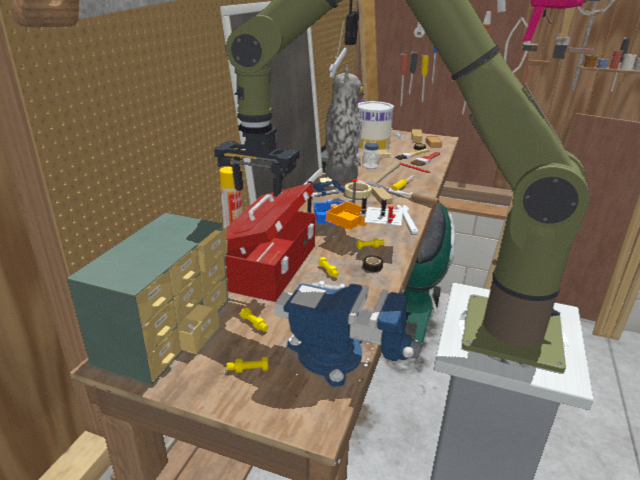

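Both views show two silver bolts at about (312,310) and (298,328) in the scene picture. The yellow ones are look-alikes. The organiser is near (355,205) and the black tape at (367,277).

```bash
python3 - <<'E'
from h import *
z=np.load('/tmp/scene0.npz');im,W=z['im'],z['W']
c=im[130:345,250:450]
cv2.imwrite('pics/crop0.png',cv2.resize(c,None,fx=2.75,fy=2.75,interpolation=cv2.INTER_CUBIC)[...,::-1])
for n,(u,v) in dict(b1=(312,310),b2=(298,328),tape=(367,277),orange=(349,213),cover=(385,222),peg=(313,170),p2=(366,210),p3=(387,212),red=(393,227),post=(368,160),wr=(422,205),y=(371,245),vise=(310,370),tb=(300,240)).items(): print(n,np.round(W[v,u],3))
E
```

```text
b1 [0.434 0.01  0.019]
b2 [0.44  0.068 0.013]
tape [ 0.366 -0.165 -0.005]
orange [ 0.484 -0.293  0.065]
cover [ 0.371 -0.266  0.108]
peg [ 0.61  -0.316  0.15 ]
p2 [ 0.423 -0.259  0.132]
p3 [ 0.37  -0.268  0.143]
red [ 0.338 -0.233  0.135]
post [ 0.526 -0.506  0.085]
wr [ 0.333 -0.483  0.006]
y [ 0.398 -0.258  0.013]
vise [0.325 0.216 0.155]
tb [ 0.548 -0.133  0.075]
```

View pics/crop0.png

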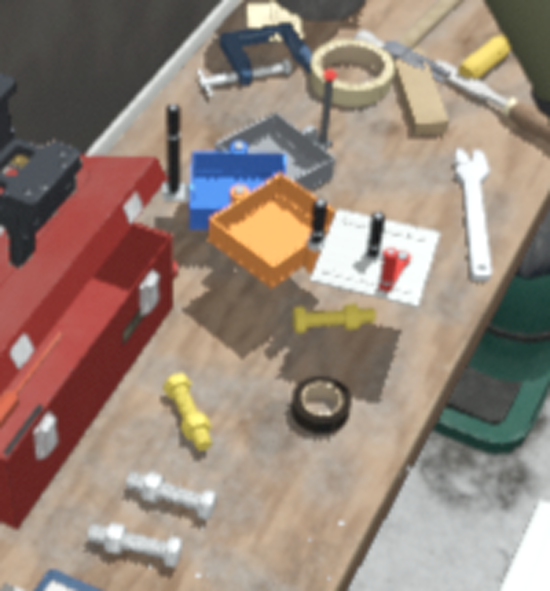

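The crop shows the organiser: grey base (near 285,155), blue tray (235,185), orange tray (275,230), cover (375,255), with its pegs and the red-topped keeper (328,75). The two steel bolts are at about (170,495) and (135,545). Next I'll measure them.

```bash
python3 - <<'E'
from h import *
for cam in('scene','side'):
    z=np.load(f'/tmp/{cam}0.npz');im,W=z['im'].astype(int),z['W'];x,y,Z=W[...,0],W[...,1],W[...,2]
    mx,mn=im.max(-1),im.min(-1)
    reg=(x>.28)&(x<.68)&(y>-.6)&(y<-.15)
    def rep(n,m):
        k,l,s,c=cv2.connectedComponentsWithStats(m.astype(np.uint8))
        for i in range(1,k):
            if s[i,4]>=5:
                p=W[l==i];print(cam,n,s[i,4],np.round(np.nanmedian(p,0),3),'zmax',round(np.nanmax(p[:,2]),3))
    rep('dark',reg&(mx<70)&(Z>.11)&(Z<.16))
    rep('red',reg&(im[...,0]-im[...,1]>80)&(im[...,1]<70)&(Z>.07)&(Z<.16))
    rep('white',reg&(mn>150)&(Z>.085)&(Z<.115))
    def rect(n,m):
        k,l,s,c=cv2.connectedComponentsWithStats(m.astype(np.uint8)); i=1+np.argmax(s[1:,4])
        p=W[l==i][:,:2].astype(np.float32);print(cam,n,s[i,4],cv2.minAreaRect(p*1000))
    rect('coverplate',reg&(mn>150)&(Z>.085)&(Z<.115))
    rect('orange',reg&(im[...,0]-im[...,2]>80)&(im[...,1]>80)&(Z>.055)&(Z<.1))
    rect('blue',reg&(im[...,2]-im[...,0]>60)&(Z>.025)&(Z<.07))
    rect('grey',reg&(mx-mn<40)&(Z>.012)&(Z<.04)&(y<-.3)&(x>.45))
    if cam=='scene':
        k,l,s,c=cv2.connectedComponentsWithStats(((Z>.006)&(Z<.032)&(mn>110)&(mx-mn<45)&(x>.36)&(x<.55)&(y>-.1)&(y<.15)).astype(np.uint8))
        for i in range(1,k):
            if s[i,4]>30:
                p=W[l==i];r=cv2.minAreaRect((p[:,:2]*1000).astype(np.float32));print(c[i],s[i,4],r)
c=viewer.calibration('wrist');T=np.array(c['extrinsics']);s=get_state()
Rt=R.from_quat(s['eef_rot']).as_matrix();print(c['vfov'],np.round(Rt.T@T[:3,:3],3).tolist(),Rt.T@(T[:3,3]-s['tool_pos']))
E
```

```text
scene dark 31 [ 0.61  -0.315  0.135] zmax 0.15
scene dark 33 [ 0.424 -0.258  0.136] zmax 0.149
scene dark 29 [ 0.37  -0.268  0.135] zmax 0.152
scene red 32 [ 0.342 -0.231  0.134] zmax 0.151
scene white 11 [ 0.527 -0.3    0.095] zmax 0.098
scene white 904 [ 0.371 -0.267  0.099] zmax 0.113
scene white 10 [ 0.544 -0.153  0.094] zmax 0.096
scene coverplate 904 ((370.6446838378906, -273.9613342285156), (104.4739990234375, 106.4677505493164), 10.993767738342285)
scene orange 1030 ((476.6399841308594, -278.9699401855469), (105.66044616699219, 117.67607879638672), 68.79904174804688)
scene blue 568 ((552.3421020507812, -349.95086669921875), (99.05913543701172, 106.73348236083984), 28.219507217407227)
scene grey 299 ((549.897216796875, -457.83209228515625), (103.54320526123047, 121.94458770751953), 85.44334411621094)
[311.83898305 309.20338983] 236 ((439.13330078125, 3.915130615234375), (81.40522003173828, 29.76227569580078), 8.000935554504395)
[298.70850202 327.14574899] 247 ((440.34027099609375, 67.552001953125), (79.73725128173828, 23.039552688598633), 15.1636962890625)
side dark 34 [ 0.425
[... 338 characters left out ...]
] zmax 0.113
side white 137 [ 0.33  -0.273  0.1  ] zmax 0.108
side white 6 [ 0.541 -0.152  0.093] zmax 0.095
side coverplate 301 ((389.4344482421875, -270.21142578125), (61.961456298828125, 105.03266906738281), 12.188634872436523)
side orange 750 ((475.275634765625, -278.59808349609375), (106.95967102050781, 122.33373260498047), 67.17115020751953)
side blue 279 ((572.5366821289062, -375.8824157714844), (189.22320556640625, 71.78904724121094), 84.68342590332031)
side grey 35 ((570.5438232421875, -489.4629211425781), (40.7747917175293, 22.82288360595703), 16.15264129638672)
61.14284705459492 [[-0.0, -0.962, -0.272], [1.0, -0.0, -0.0], [0.0, -0.272, 0.962]] [ 0.06928932 -0.00118293 -0.14506752]
```

Request:
{"api": "step_arm", "payload": {"motion": [{"dy":-0.6,"dx":0.2},{"dy":-1,"dx":0.44},{"dy":-1,"dx":0.44}]}}

```text
$.motion[0]: bad value
```

Request:
{"api": "step_arm", "payload": {"motion": [{"dy":-0.6},{"dy":-1},{"dy":-1,"wz":0.04},{"dy":-1,"wz":0.08},{"dy":-1,"wz":0.12},{"dy":-1,"wz":0.16},{"dy":-1,"wz":0.2},{"dy":-1,"wz":0.2}]}}

```text
$.motion[0]: bad value
```

Request:
{"api": "step_arm", "payload": {"motion": [{"wz":0.045},{"wz":0.09},{"wz":0.13},{"wz":0.17},{"wz":0.21},{"wz":0.25},{"wz":0.256},{"wz":0.256}]}}

```text
$.motion[0]: bad value
```

```bash
cat >> h.py <<'E'
def yaw(q):
    m=R.from_quat(q).as_matrix(); return np.degrees(np.arctan2(m[1,1],m[0,1]))
def st():
    s=get_state();print('t',round(s['clock'],1),'tcp',np.round(s['tool_pos'],4),'yaw',round(yaw(s['eef_rot']),1),'F',np.round(s['contact_force'],1),'open',round(s['opening']*88.1,1),'grip',round(s['finger_force'],1),'q7',round(s['q'][6],2)); return s
def go(p,y=None):
    """numbers to a target TCP position and tool-y angle, in tool axes now"""
    s=st();m=R.from_quat(s['eef_rot']).as_matrix();d=m.T@(np.array(p)-s['tool_pos'])/.08
    print('d',np.round(d,3),'wz',None if y is None else round(((yaw(s['eef_rot'])-y+180)%360-180)/180,3),'tilt',np.round(m[:,2],3))
E
python3 - <<'E'
from h import *
im,d,W=snap('wrist','w1.png');np.savez('/tmp/w1.npz',im=im,W=W);st()
im,d,W=snap('scene');x,y,Z=W[...,0],W[...,1],W[...,2]
m=(x>.2)&(x<.5)&(y>.1)&(y<.4)&(Z>.06)&(Z<.2);print('vise',np.nanpercentile(W[m],[1,50,99],axis=0))
im=im.astype(int)
k,l,s,c=cv2.connectedComponentsWithStats(((Z>.006)&(Z<.032)&(im.min(-1)>110)&(im.max(-1)-im.min(-1)<45)&(x>.3)).astype(np.uint8))
for i in range(1,k):
    if s[i,4]>30:
        p=W[l==i];print(np.round(c[i]),s[i,4],cv2.minAreaRect((p[:,:2]*1000).astype(np.float32)))
E
```

```text
t 0.1 tcp [ 6.245e-01 -1.000e-04  2.381e-01] yaw 0.0 F [0.4 0.4 0. ] open 87.7 grip 0.0 q7 -0.22
vise [[0.20431145 0.17395565 0.06567597]
 [0.32438809 0.23293755 0.13522386]
 [0.46899488 0.27257773 0.15549282]]
[402. 112.] 117 ((564.3073120117188, -896.5277099609375), (66.4837875366211, 35.082923889160156), 18.115602493286133)
[313. 153.] 485 ((731.3665161132812, -559.2784423828125), (16.15886878967285, 436.91131591796875), 0.5004993081092834)
[399. 149.] 726 ((508.4482116699219, -700.2011108398438), (230.4337615966797, 265.89251708984375), 32.63497543334961)
[349. 155.] 39 ((628.81884765625, -590.3489379882812), (44.48712158203125, 17.791790008544922), 37.456764221191406)
[328. 159.] 43 ((682.4984741210938, -540.0494384765625), (45.6894416809082, 38.03059768676758), 74.46064758300781)
[422. 204.] 266 ((327.683349609375, -478.900146484375), (34.199676513671875, 194.5330047607422), 26.030046463012695)
[233. 282.] 59 ((655.2042236328125, 28.588008880615234), (31.074874877929688, 17.24700355529785), 85.06397247314453)
[312. 309.] 237 ((438.654052734375, 5.920703887939453), (80.30619812011719, 26.35704231262207), 9.061180114746094)
[299. 327.] 247 ((440.88836669921875, 66.36371612548828), (80.69194030761719, 24.249164581298828), 14.090523719787598)
[170. 351.] 36 ((666.6371459960938, 260.5272521972656), (9.059183120727539, 35.78398895263672), 72.38125610351562)
[329. 377.] 41 ((317.8515625, 143.16729736328125), (18.049732208251953, 19.059324264526367), 23.186594009399414)
[293. 433.] 146 ((324.3239440917969, 289.2034912109375), (25.95000457763672, 26.246009826660156), 55.74906539916992)
```

View pics/w1.png

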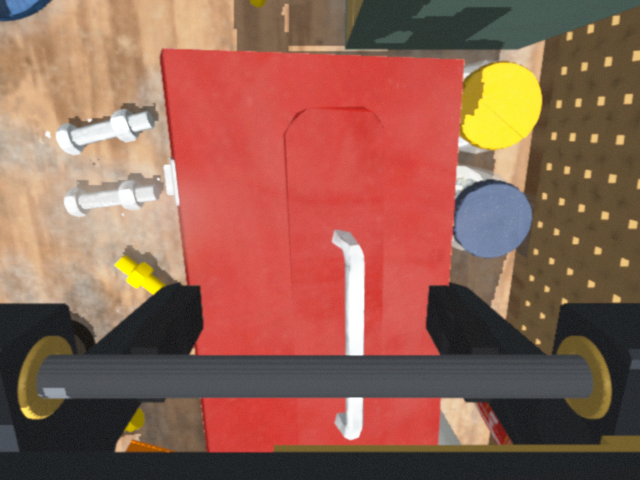

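The wrist picture shows both bolts at the left, (105,130) and (112,197). Their heads are at the left end (low x) and the nuts at the right. The move was refused, so I'll send complete rows.

Request:
{"api": "step_arm", "payload": {"motion": [{"dx":0.2,"dy":-0.6,"dz":0,"wx":0,"wy":0,"wz":0,"claw":60},{"dx":0.44,"dy":-1,"dz":0,"wx":0,"wy":0,"wz":0,"claw":60},{"dx":0.44,"dy":-1,"dz":0,"wx":0,"wy":0,"wz":0,"claw":60}], "force": 30}}

```text
clock: 0.5
tool_pos: [0.5398, 0.0382, 0.2385]
eef_rot: [0.705, 0.709, -0.002, -0.003]
contact_force: [0.5, 0.3, 0.1]
opening: 0.753
finger_force: 0.0
```

```bash
python3 - <<'E'
from h import *
st()
E
```

```text
t 0.5 tcp [0.5398 0.0382 0.2385] yaw 0.3 F [0.5 0.3 0.1] open 66.3 grip 0.0 q7 -0.31
```

Request:
{"api": "step_arm", "payload": {"motion": [{"dx":0,"dy":-0.6,"dz":0,"wx":0,"wy":0,"wz":0.04,"claw":50},{"dx":0,"dy":-1,"dz":0,"wx":0,"wy":0,"wz":0.08,"claw":50},{"dx":0,"dy":-1,"dz":0,"wx":0,"wy":0,"wz":0.12,"claw":50},{"dx":0,"dy":-1,"dz":0,"wx":0,"wy":0,"wz":0.16,"claw":50},{"dx":0,"dy":-1,"dz":0,"wx":0,"wy":0,"wz":0.2,"claw":50},{"dx":0,"dy":-1,"dz":0,"wx":0,"wy":0,"wz":0.23,"claw":50},{"dx":0,"dy":-1,"dz":0,"wx":0,"wy":0,"wz":0.23,"claw":50}]}}

```text
clock: 1.2
tool_pos: [0.4658, 0.0351, 0.2388]
eef_rot: [0.911, 0.411, 0.0, 0.0]
contact_force: [-0.8, -0.6, 0.5]
opening: 0.567
finger_force: 0.0
```

Request:
{"api": "step_arm", "payload": {"motion": [{"dx":0,"dy":0,"dz":0,"wx":0,"wy":0,"wz":0.04,"claw":50},{"dx":0,"dy":0,"dz":0,"wx":0,"wy":0,"wz":0.08,"claw":50},{"dx":0,"dy":0,"dz":0,"wx":0,"wy":0,"wz":0.12,"claw":50},{"dx":0,"dy":0,"dz":0,"wx":0,"wy":0,"wz":0.16,"claw":50},{"dx":0,"dy":0,"dz":0,"wx":0,"wy":0,"wz":0.2,"claw":50},{"dx":0,"dy":0,"dz":0,"wx":0,"wy":0,"wz":0.22,"claw":50},{"dx":0,"dy":0,"dz":0,"wx":0,"wy":0,"wz":0.22,"claw":50}]}}

```text
clock: 1.9
tool_pos: [0.4655, 0.0352, 0.2387]
eef_rot: [0.997, 0.08, 0.0, 0.0]
contact_force: [-0.7, -0.3, 0.4]
opening: 0.564
finger_force: 0.0
```

```bash
cat >> h.py <<'E'
def bolts(W,im,lim):
    im=im.astype(int);x,y,Z=W[...,0],W[...,1],W[...,2]
    m=(Z>.006)&(Z<.034)&(im.min(-1)>90)&(im.max(-1)-im.min(-1)<45)&(x>lim[0])&(x<lim[1])&(y>lim[2])&(y<lim[3])
    k,l,s,c=cv2.connectedComponentsWithStats(m.astype(np.uint8))
    for i in range(1,k):
        if s[i,4]>200:
            p=W[l==i][:,:2]*1000;r=cv2.minAreaRect(p.astype(np.float32));mu=p.mean(0)
            v=np.linalg.eigh(np.cov((p-mu).T))[1][:,1];v*=np.sign(v[0])
            print('bolt px',np.round(c[i]),s[i,4],'rect',np.round(r[0],1),np.round(r[1],1),round(r[2],1),'pca ang',round(np.degrees(np.arctan2(v[1],v[0])),1),'zmax',round(np.nanmax(W[l==i][:,2]),3))
E
python3 - <<'E'
from h import *
im,d,W=snap('wrist','w2.png');bolts(W,im,(.36,.55,-.1,.15));st()
x,y,Z=W[...,0],W[...,1],W[...,2];m=(Z>.1)&(Z<.2)&(x>.45);print(np.nanmin(x[m]),np.nanmax(Z[m]) )
E
```

```text
bolt px [281. 222.] 1694 rect [439.6  62.4] [80.4 27.4] 13.0 pca ang 13.1 zmax 0.025
bolt px [344. 234.] 1672 rect [437.5   2. ] [79.9 27.3] 6.5 pca ang 7.0 zmax 0.025
t 1.9 tcp [0.4654 0.0352 0.2387] yaw -80.8 F [-0.6 -0.2  0.4] open 50.2 grip 0.0 q7 -1.38
0.45001018235529866 0.1952140275012742
```

View pics/w2.png

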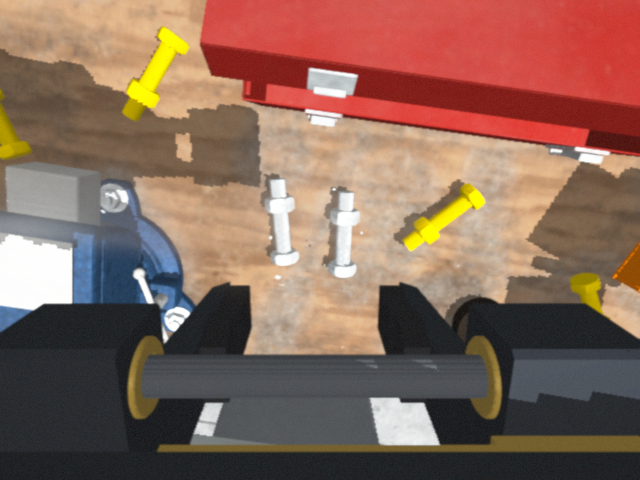

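The wrist picture shows bolt 2 at (281,222) and bolt 1 at (344,234), with both heads at the lower end. The toolbox and vise leave enough clearance.

```bash
python3 - <<'E'
from h import *
go([.4296,.0011,.080],-83.3)
E
```

```text
t 1.9 tcp [0.4654 0.0352 0.2387] yaw -80.8 F [-0.6 -0.2  0.4] open 50.2 grip 0.0 q7 -1.38
d [-0.51   0.349  1.984] wz 0.014 tilt [ 0. -0. -1.]
```

Request:
{"api": "step_arm", "payload": {"motion": [{"dx":-0.3,"dy":0.2,"dz":0.4,"wx":0,"wy":0,"wz":0.014,"claw":36},{"dx":-0.51,"dy":0.349,"dz":0.9,"wx":0,"wy":0,"wz":0.014,"claw":36},{"dx":-0.51,"dy":0.349,"dz":1,"wx":0,"wy":0,"wz":0.014,"claw":36}]}}

```text
clock: 2.25
tool_pos: [0.425, -0.0006, 0.1565]
eef_rot: [0.998, 0.056, -0.004, 0.0]
contact_force: [-0.1, 0.2, -0.6]
opening: 0.411
finger_force: 0.0
```

Request:
{"api": "step_arm", "payload": {"motion": [{"dx":0,"dy":0,"dz":0.5,"wx":0,"wy":0,"wz":0,"claw":36},{"dx":0,"dy":0,"dz":1,"wx":0,"wy":0,"wz":0,"claw":36},{"dx":0,"dy":0,"dz":1,"wx":0,"wy":0,"wz":0,"claw":36},{"dx":0,"dy":0,"dz":1,"wx":0,"wy":0,"wz":0,"claw":36}]}}

```text
clock: 2.65
tool_pos: [0.4297, 0.0017, 0.0791]
eef_rot: [0.998, 0.057, -0.0, -0.0]
contact_force: [0.6, 0.3, 0.6]
opening: 0.408
finger_force: 0.0
```

```bash
python3 - <<'E'
from h import *
im,d,W=snap('wrist');bolts(W,im,(.36,.55,-.1,.15));go([.4296,.0011,.004],-83.3)
E
```

```text
bolt px [203. 222.] 5230 rect [439.6  62.4] [80.  27.5] 13.2 pca ang 12.7 zmax 0.025
bolt px [315. 240.] 5113 rect [437.2   2.1] [80.6 26.9] 7.6 pca ang 7.3 zmax 0.025
t 2.7 tcp [0.4304 0.0016 0.0801] yaw -83.5 F [ 0.4 -0.  -0.3] open 35.8 grip 0.0 q7 -1.27
d [-0.012  0.005  0.951] wz -0.001 tilt [ 0.002  0.001 -1.   ]
```

Aligned, so I'll descend, grip and lift.

Request:
{"api": "step_arm", "payload": {"motion": [{"dx":0,"dy":0.005,"dz":0.4,"wx":0,"wy":0,"wz":0,"claw":36},{"dx":-0.01,"dy":0.005,"dz":0.75,"wx":0,"wy":0,"wz":0,"claw":36},{"dx":-0.01,"dy":0.005,"dz":0.95,"wx":0,"wy":0,"wz":0,"claw":36},{"dx":-0.01,"dy":0.005,"dz":0.95,"wx":0,"wy":0,"wz":0,"claw":36},{"dx":-0.01,"dy":0.005,"dz":0.95,"wx":0,"wy":0,"wz":0,"claw":5},{"dx":-0.01,"dy":0.005,"dz":0.95,"wx":0,"wy":0,"wz":0,"claw":5},{"dx":-0.01,"dy":0.005,"dz":0.95,"wx":0,"wy":0,"wz":0,"claw":5},{"dx":-0.01,"dy":0.005,"dz":0.95,"wx":0,"wy":0,"wz":0,"claw":5}], "force": 45}}

```text
clock: 3.5
tool_pos: [0.445, 0.0015, 0.0161]
eef_rot: [0.998, 0.056, -0.012, -0.001]
contact_force: [0.6, 1.0, 8.4]
opening: 0.251
finger_force: 45.0
```

Request:
{"api": "step_arm", "payload": {"motion": [{"dx":0,"dy":0,"dz":0,"wx":0,"wy":0,"wz":0,"claw":5},{"dx":0,"dy":0,"dz":-0.3,"wx":0,"wy":0,"wz":0,"claw":5},{"dx":0,"dy":0,"dz":-0.7,"wx":0,"wy":0,"wz":0,"claw":5},{"dx":0,"dy":0,"dz":-1,"wx":0,"wy":0,"wz":0,"claw":5}]}}

```text
clock: 3.9
tool_pos: [0.4454, 0.001, 0.0964]
eef_rot: [0.998, 0.056, -0.013, -0.001]
contact_force: [0.2, -0.4, -2.2]
opening: 0.253
finger_force: 45.0
```

Request:
{"api": "step_arm", "payload": {"motion": [{"dx":0,"dy":0,"dz":-0.4,"wx":0,"wy":0,"wz":0,"claw":5},{"dx":0,"dy":0,"dz":-0.8,"wx":0,"wy":0,"wz":0,"claw":5},{"dx":0,"dy":0,"dz":-1,"wx":0,"wy":0,"wz":0,"claw":5},{"dx":0,"dy":0,"dz":-1,"wx":0,"wy":0,"wz":0,"claw":5}]}}

```text
clock: 4.3
tool_pos: [0.4487, 0.001, 0.1765]
eef_rot: [0.998, 0.056, -0.012, -0.001]
contact_force: [0.7, -0.4, -2.8]
opening: 0.25
finger_force: 45.0
```

```bash
python3 - <<'E'
from h import *
go([.476,-.281,.200],-20)
E
```

```text
t 4.3 tcp [0.4487 0.001  0.1765] yaw -83.6 F [ 0.7 -0.4 -2.8] open 22.1 grip 45.0 q7 -0.77
d [-0.063  3.541 -0.305] wz -0.353 tilt [-0.023  0.001 -1.   ]
```

```bash
python3 - <<'E'
from h import *
im,d,W=snap('wrist')
s=get_state();print(np.round(s['q'],2))
c=im[200:440,200:440];cv2.imwrite('pics/w3.png',cv2.resize(c,None,fx=2,fy=2)[...,::-1])
E
```

```text
[-0.47  0.67  0.61  2.15 -0.73  0.56 -0.77]
```

View pics/w3.png

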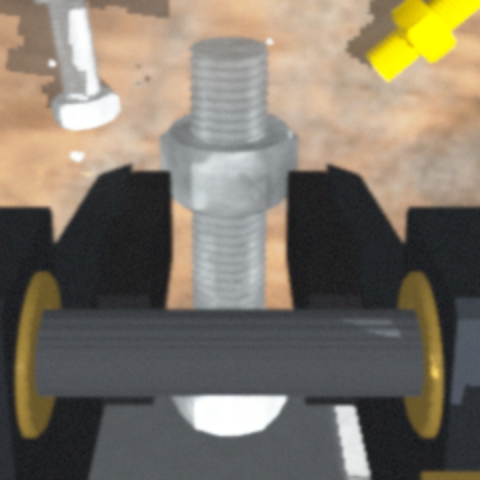

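The bolt is held level, gripped close to the nut, which is at (230,175). I'll carry it over the toolbox side to the orange tray.

Request:
{"api": "step_arm", "payload": {"motion": [{"dx":-0.1,"dy":0.2,"dz":-0.3,"wx":0,"wy":0,"wz":0,"claw":5},{"dx":-0.1,"dy":0.6,"dz":-0.6,"wx":0,"wy":0,"wz":0,"claw":5},{"dx":-0.1,"dy":1,"dz":-0.7,"wx":0,"wy":0,"wz":0,"claw":5},{"dx":-0.1,"dy":1,"dz":-0.7,"wx":0,"wy":0,"wz":0,"claw":5}]}}

```text
clock: 4.75
tool_pos: [0.451, -0.0842, 0.231]
eef_rot: [0.999, 0.053, -0.012, 0.001]
contact_force: [0.7, 0.5, -2.2]
opening: 0.256
finger_force: 45.0
```

Request:
{"api": "step_arm", "payload": {"motion": [{"dx":0,"dy":0.5,"dz":0,"wx":0,"wy":0,"wz":0,"claw":5},{"dx":0,"dy":1,"dz":0,"wx":0,"wy":0,"wz":0,"claw":5},{"dx":0,"dy":1,"dz":0,"wx":0,"wy":0,"wz":0,"claw":5}]}}

```text
clock: 5.05
tool_pos: [0.459, -0.1644, 0.2295]
eef_rot: [0.999, 0.053, -0.014, 0.001]
contact_force: [-0.2, 0.1, -2.4]
opening: 0.254
finger_force: 45.0
```

Request:
{"api": "step_arm", "payload": {"motion": [{"dx":0,"dy":0.5,"dz":0,"wx":0,"wy":0,"wz":-0.04,"claw":5},{"dx":0,"dy":1,"dz":0,"wx":0,"wy":0,"wz":-0.08,"claw":5},{"dx":0,"dy":1,"dz":0,"wx":0,"wy":0,"wz":-0.12,"claw":5},{"dx":0,"dy":1,"dz":0,"wx":0,"wy":0,"wz":-0.16,"claw":5},{"dx":0,"dy":1,"dz":0,"wx":0,"wy":0,"wz":-0.2,"claw":5},{"dx":0,"dy":1,"dz":0,"wx":0,"wy":0,"wz":-0.24,"claw":5},{"dx":0,"dy":1,"dz":0,"wx":0,"wy":0,"wz":-0.24,"claw":5}]}}

```text
clock: 5.75
tool_pos: [0.4678, -0.2368, 0.2284]
eef_rot: [0.907, 0.42, -0.013, -0.008]
contact_force: [-0.1, -0.0, -2.3]
opening: 0.255
finger_force: 45.0
```

```bash
python3 - <<'E'
from h import *
im,d,W=snap('wrist','w4.png');go([.4787,-.2735,.15],-20)
E
```

```text
t 5.8 tcp [ 0.4679 -0.2371  0.2286] yaw -40.5 F [-0.2  0.  -1.4] open 22.2 grip 45.0 q7 0.04
d [-0.243  0.422  0.977] wz -0.114 tilt [-0.029  0.003 -1.   ]
```

View pics/w4.png

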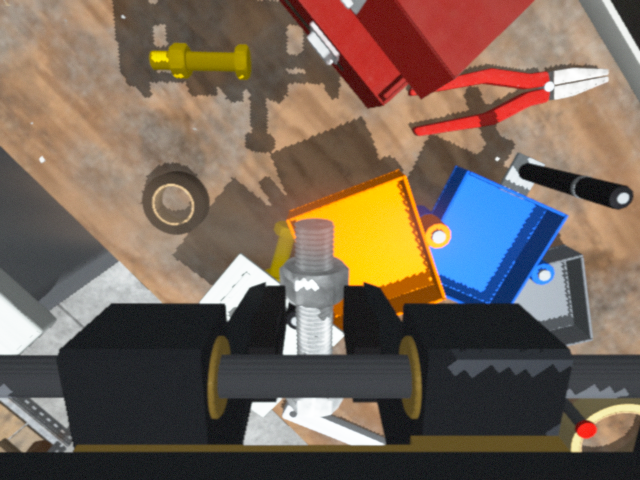

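The picture shows the bolt in grip, the orange tray at (370,245), the pins at (438,237) and (543,273), and the pliers at (510,95). I'll refine the hinge positions and correct the tilt.

```bash
cat >> h.py <<'E'
def level():
    m=R.from_quat(get_state()['eef_rot']).as_matrix();v=np.cross([0,0,1],m.T@[0,0,-1]);print('level wx,wy',np.round(v[:2]/np.pi,4))
E
python3 - <<'E'
from h import *
im,d,W=snap('wrist')
for n,(u,v) in dict(oh=(438,237),bh=(543,273),bp=(622,198)).items():
    print(n,np.round(np.nanmedian(W[v-3:v+4,u-3:u+4].reshape(-1,3),0),4))
im=im.astype(int);x,y,Z=W[...,0],W[...,1],W[...,2]
m=(im[...,0]-im[...,2]>80)&(Z>.085)&(Z<.1)&(x>.42)&(y<-.2)&(im[...,1]>80)
print('orange rim',cv2.minAreaRect((W[m][:,:2]*1000).astype(np.float32)))
level()
E
```

```text
oh [ 0.5239 -0.3002  0.0958]
bh [ 0.5714 -0.3925  0.0638]
bp [ 0.6117 -0.3238  0.15  ]
orange rim ((515.5913696289062, -362.3052978515625), (83.93702697753906, 303.7794494628906), 13.092808723449707)
level wx,wy [-0.0075  0.0055]
```

Request:
{"api": "step_arm", "payload": {"motion": [{"dx":-0.1,"dy":0.15,"dz":0.3,"wx":-0.002,"wy":0.001,"wz":-0.03,"claw":5},{"dx":-0.2,"dy":0.3,"dz":0.6,"wx":-0.004,"wy":0.003,"wz":-0.07,"claw":5},{"dx":-0.24,"dy":0.41,"dz":0.85,"wx":-0.0075,"wy":0.0055,"wz":-0.11,"claw":5},{"dx":-0.24,"dy":0.41,"dz":0.98,"wx":-0.0075,"wy":0.0055,"wz":-0.114,"claw":5},{"dx":-0.24,"dy":0.41,"dz":0.98,"wx":-0.0075,"wy":0.0055,"wz":-0.114,"claw":5}]}}

```text
clock: 6.35
tool_pos: [0.4776, -0.2733, 0.1494]
eef_rot: [0.819, 0.573, 0.001, -0.003]
contact_force: [0.1, 0.3, -1.2]
opening: 0.253
finger_force: 45.0
```

```bash
python3 - <<'E'
from h import *
go([.4777,-.274,.088],-20);level()
E
```

```text
t 6.3 tcp [ 0.4776 -0.2733  0.1494] yaw -20.0 F [ 0.1  0.3 -1.2] open 22.3 grip 45.0 q7 0.4
d [-0.012  0.007  0.768] wz -0.0 tilt [-0.003  0.006 -1.   ]
level wx,wy [-0.0014 -0.0014]
```

Request:
{"api": "step_arm", "payload": {"motion": [{"dx":0,"dy":0,"dz":0.3,"wx":0,"wy":0,"wz":0,"claw":5},{"dx":0,"dy":0,"dz":0.6,"wx":0,"wy":0,"wz":0,"claw":5},{"dx":0,"dy":0,"dz":0.75,"wx":0,"wy":0,"wz":0,"claw":5},{"dx":0,"dy":0,"dz":0.75,"wx":0,"wy":0,"wz":0,"claw":5},{"dx":0,"dy":0,"dz":0.75,"wx":0,"wy":0,"wz":0,"claw":36},{"dx":0,"dy":0,"dz":0.75,"wx":0,"wy":0,"wz":0,"claw":36},{"dx":0,"dy":0,"dz":0.75,"wx":0,"wy":0,"wz":0,"claw":36}]}}

```text
clock: 7.05
tool_pos: [0.4798, -0.2747, 0.0922]
eef_rot: [0.818, 0.575, 0.002, 0.0]
contact_force: [0.2, -0.2, -0.1]
opening: 0.406
finger_force: 0.0
```

Request:
{"api": "step_arm", "payload": {"motion": [{"dx":0,"dy":0,"dz":-0.3,"wx":0,"wy":0,"wz":0,"claw":36},{"dx":0,"dy":0,"dz":-0.7,"wx":0,"wy":0,"wz":0,"claw":36},{"dx":0,"dy":0,"dz":-1,"wx":0,"wy":0,"wz":0,"claw":36}]}}

```text
clock: 7.35
tool_pos: [0.4793, -0.275, 0.1732]
eef_rot: [0.818, 0.575, 0.002, 0.0]
contact_force: [-0.7, -1.0, 0.6]
opening: 0.409
finger_force: 0.0
```

Request:
{"api": "step_arm", "payload": {"motion": [{"dx":0,"dy":0,"dz":-0.5,"wx":0,"wy":0,"wz":0,"claw":36},{"dx":0,"dy":0,"dz":-0.9,"wx":0,"wy":0,"wz":0,"claw":36},{"dx":0,"dy":0,"dz":-0.9,"wx":0,"wy":0,"wz":0,"claw":36}]}}

```text
clock: 7.65
tool_pos: [0.4812, -0.2766, 0.248]
eef_rot: [0.818, 0.575, 0.004, 0.004]
contact_force: [0.2, -0.7, 0.1]
opening: 0.411
finger_force: 0.0
```

```bash
python3 - <<'E'
from h import *
s=st();print(np.round(s['q'],2));im,d,W=snap('wrist','w5.png');level()
c=im[60:360,130:530];cv2.imwrite('pics/w5c.png',cv2.resize(c,None,fx=1.75,fy=1.75)[...,::-1])
np.savez('/tmp/w5.npz',im=im,W=W)
im,d,W=snap('scene');bolts(W,im,(.3,.8,-.15,.2))
im=im.astype(int);x,y,Z=W[...,0],W[...,1],W[...,2];m=(Z>.006)&(Z<.034)&(im.min(-1)>110)&(im.max(-1)-im.min(-1)<45)&(x>.36)&(x<.48)&(y>0.02)&(y<.16)
p=W[m][:,:2]*1000;print(cv2.minAreaRect(p.astype(np.float32)))
E
```

```text
t 7.7 tcp [ 0.4812 -0.2766  0.248 ] yaw -19.8 F [ 0.2 -0.7  0.1] open 36.2 grip 0.0 q7 0.36
[ 0.24  0.6   0.33  1.79 -0.26  0.78  0.36]
level wx,wy [ 0.0019 -0.0009]
bolt px [299. 327.] 253 rect [440.9  66.4] [80.3 23.6] 12.9 pca ang 13.3 zmax 0.028
((440.4967041015625, 67.00442504882812), (79.8058090209961, 22.77728271484375), 13.340996742248535)
```

View pics/w5c.png

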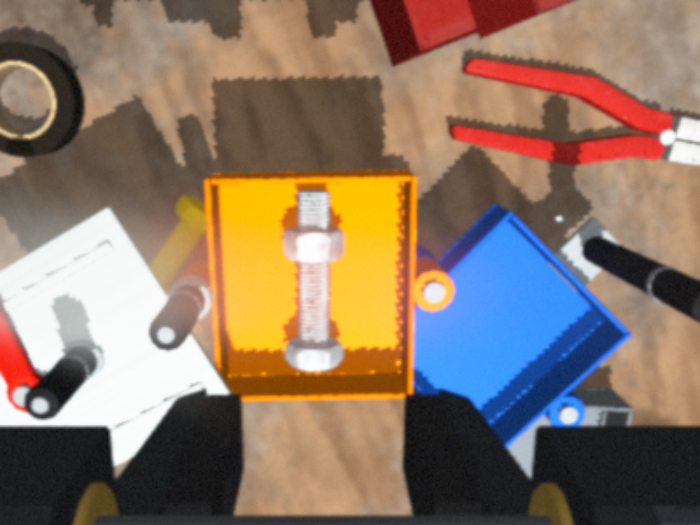

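The bolt lies flat in the orange tray at (313,280). I'll go back for bolt 2 and tilt the tool a little, because a fully vertical tool can't reach that close in.

Request:
{"api": "step_arm", "payload": {"motion": [{"dx":0.5,"dy":-0.25,"dz":0,"wx":0,"wy":0,"wz":0,"claw":36},{"dx":0.94,"dy":-0.5,"dz":0,"wx":0,"wy":0,"wz":0,"claw":36},{"dx":0.94,"dy":-0.5,"dz":0,"wx":0,"wy":0,"wz":0,"claw":36}]}}

```text
clock: 8.05
tool_pos: [0.4649, -0.1836, 0.2415]
eef_rot: [0.816, 0.578, 0.001, -0.005]
contact_force: [0.2, 0.8, 0.4]
opening: 0.409
finger_force: 0.0
```

Request:
{"api": "step_arm", "payload": {"motion": [{"dx":0.5,"dy":-0.25,"dz":0,"wx":0,"wy":0,"wz":0,"claw":36},{"dx":0.94,"dy":-0.5,"dz":0,"wx":0,"wy":0,"wz":0,"claw":36},{"dx":0.94,"dy":-0.5,"dz":0,"wx":0,"wy":0,"wz":0,"claw":36}]}}

```text
clock: 8.35
tool_pos: [0.4528, -0.1003, 0.2421]
eef_rot: [0.816, 0.578, 0.001, -0.004]
contact_force: [0.1, -0.4, -0.1]
opening: 0.411
finger_force: 0.0
```

Request:
{"api": "step_arm", "payload": {"motion": [{"dx":0.5,"dy":-0.25,"dz":0,"wx":0,"wy":0,"wz":0,"claw":36},{"dx":0.94,"dy":-0.5,"dz":0,"wx":0,"wy":0,"wz":0,"claw":36},{"dx":0.94,"dy":-0.5,"dz":0,"wx":0,"wy":0,"wz":0,"claw":36}]}}

```text
clock: 8.65
tool_pos: [0.4411, -0.017, 0.2426]
eef_rot: [0.816, 0.578, 0.001, -0.003]
contact_force: [-0.8, -0.4, 0.7]
opening: 0.407
finger_force: 0.0
```

Request:
{"api": "step_arm", "payload": {"motion": [{"dx":0.5,"dy":-0.25,"dz":0,"wx":0,"wy":0,"wz":0.04,"claw":36},{"dx":0.94,"dy":-0.5,"dz":0,"wx":0,"wy":0,"wz":0.08,"claw":36},{"dx":0.94,"dy":-0.5,"dz":0,"wx":0,"wy":0,"wz":0.12,"claw":36},{"dx":0.94,"dy":-0.5,"dz":0,"wx":0,"wy":0,"wz":0.16,"claw":36},{"dx":0.94,"dy":-0.5,"dz":0,"wx":0,"wy":0,"wz":0.2,"claw":36},{"dx":0.94,"dy":-0.5,"dz":0,"wx":0,"wy":0,"wz":0.24,"claw":36},{"dx":0.94,"dy":-0.5,"dz":0,"wx":0,"wy":0,"wz":0.28,"claw":36},{"dx":0.94,"dy":-0.5,"dz":0,"wx":0,"wy":0,"wz":0.31,"claw":36}]}}

```text
clock: 9.45
tool_pos: [0.4305, 0.0608, 0.2436]
eef_rot: [0.993, 0.122, 0.0, -0.001]
contact_force: [-0.5, 0.1, 0.4]
opening: 0.409
finger_force: 0.0
```

```bash
python3 - <<'E'
from h import *
im,d,W=snap('wrist');bolts(W,im,(.36,.55,-.1,.15));go([.4318,.0606,.10],-77);level()
E
```

```text
bolt px [315. 189.] 1712 rect [439.7  62.1] [80.2 26.8] 13.1 pca ang 13.0 zmax 0.026
t 9.5 tcp [0.4305 0.0609 0.2435] yaw -76.1 F [-0.1  0.3 -0. ] open 36.2 grip 0.0 q7 -0.94
d [0.013 0.009 1.794] wz 0.005 tilt [ 0.001  0.001 -1.   ]
level wx,wy [-0.0003 -0.0003]
```

Request:
{"api": "step_arm", "payload": {"motion": [{"dx":0.01,"dy":0.01,"dz":0.4,"wx":0,"wy":-0.03,"wz":0.005,"claw":36},{"dx":0.01,"dy":0.01,"dz":0.8,"wx":0,"wy":-0.06,"wz":0.005,"claw":36},{"dx":0.01,"dy":0.01,"dz":1,"wx":0,"wy":-0.06,"wz":0.005,"claw":36},{"dx":0.01,"dy":0.01,"dz":1,"wx":0,"wy":-0.06,"wz":0.005,"claw":36}]}}

```text
clock: 9.9
tool_pos: [0.4305, 0.0609, 0.1617]
eef_rot: [0.988, 0.117, -0.095, 0.011]
contact_force: [-0.4, 0.7, -0.3]
opening: 0.407
finger_force: 0.0
```

```bash
python3 - <<'E'
from h import *
go([.4318,.0606,.08],-77);go([.4318,.0606,.004],-77)
E
```

```text
t 9.9 tcp [0.4305 0.0609 0.1617] yaw -76.5 F [-0.4  0.7 -0.3] open 35.9 grip 0.0 q7 -0.92
d [0.209 0.008 1.   ] wz 0.003 tilt [-0.185 -0.044 -0.982]
t 9.9 tcp [0.4305 0.0609 0.1617] yaw -76.5 F [-0.4  0.7 -0.3] open 35.9 grip 0.0 q7 -0.92
d [0.39  0.008 1.933] wz 0.003 tilt [-0.185 -0.044 -0.982]
```

Request:
{"api": "step_arm", "payload": {"motion": [{"dx":0.1,"dy":0.008,"dz":0.5,"wx":0,"wy":0,"wz":0,"claw":36},{"dx":0.2,"dy":0.008,"dz":0.96,"wx":0,"wy":0,"wz":0,"claw":36},{"dx":0.2,"dy":0.008,"dz":0.96,"wx":0,"wy":0,"wz":0,"claw":36}]}}

```text
clock: 10.2
tool_pos: [0.431, 0.0613, 0.0837]
eef_rot: [0.988, 0.117, -0.095, 0.01]
contact_force: [-0.5, -0.5, -0.6]
opening: 0.413
finger_force: 0.0
```

Request:
{"api": "step_arm", "payload": {"motion": [{"dx":0.08,"dy":0,"dz":0.4,"wx":0,"wy":0,"wz":0,"claw":36},{"dx":0.14,"dy":0,"dz":0.7,"wx":0,"wy":0,"wz":0,"claw":36},{"dx":0.185,"dy":0,"dz":0.95,"wx":0,"wy":0,"wz":0,"claw":36},{"dx":0.185,"dy":0,"dz":0.95,"wx":0,"wy":0,"wz":0,"claw":36}]}}

```text
clock: 10.6
tool_pos: [0.4333, 0.0617, 0.0085]
eef_rot: [0.989, 0.117, -0.093, 0.01]
contact_force: [-0.3, 0.1, -0.0]
opening: 0.407
finger_force: 0.0
```

```bash
python3 - <<'E'
from h import *
go([.4318,.0606,.005],-77)
print(np.round(get_state()['q'],2))
E
```

```text
t 10.6 tcp [0.4333 0.0617 0.0085] yaw -76.5 F [-0.3  0.1 -0. ] open 35.9 grip 0.0 q7 -0.76
d [-0.013  0.009  0.047] wz 0.003 tilt [-0.181 -0.042 -0.983]
[-0.44  1.    0.34  2.09 -0.82  0.39 -0.76]
```

Request:
{"api": "step_arm", "payload": {"motion": [{"dx":-0.01,"dy":0.005,"dz":0.03,"wx":0,"wy":0,"wz":0,"claw":36},{"dx":-0.01,"dy":0.005,"dz":0.03,"wx":0,"wy":0,"wz":0,"claw":5},{"dx":-0.01,"dy":0.005,"dz":0.03,"wx":0,"wy":0,"wz":0,"claw":5},{"dx":-0.01,"dy":0.005,"dz":0.03,"wx":0,"wy":0,"wz":0,"claw":5},{"dx":-0.01,"dy":0.005,"dz":0.03,"wx":0,"wy":0,"wz":0,"claw":5},{"dx":-0.01,"dy":0.005,"dz":0.03,"wx":0,"wy":0,"wz":0,"claw":5}], "force": 50}}

```text
clock: 11.2
tool_pos: [0.4326, 0.0616, 0.0067]
eef_rot: [0.989, 0.117, -0.092, 0.01]
contact_force: [0.9, -0.2, 6.8]
opening: 0.161
finger_force: 50.0
```

Request:
{"api": "step_arm", "payload": {"motion": [{"dx":-0.05,"dy":0,"dz":-0.3,"wx":0,"wy":0,"wz":0,"claw":5},{"dx":-0.12,"dy":0,"dz":-0.65,"wx":0,"wy":0,"wz":0,"claw":5},{"dx":-0.19,"dy":0,"dz":-1,"wx":0,"wy":0,"wz":0,"claw":5}]}}

```text
clock: 11.5
tool_pos: [0.4316, 0.0614, 0.0882]
eef_rot: [0.989, 0.117, -0.093, 0.01]
contact_force: [-0.5, 0.1, -2.8]
opening: 0.157
finger_force: 50.0
```

Request:
{"api": "step_arm", "payload": {"motion": [{"dx":-0.09,"dy":0,"dz":-0.5,"wx":0,"wy":0,"wz":0,"claw":5},{"dx":-0.19,"dy":0,"dz":-1,"wx":0,"wy":0.02,"wz":0,"claw":5},{"dx":-0.19,"dy":0,"dz":-1,"wx":0,"wy":0.06,"wz":0,"claw":5},{"dx":-0.19,"dy":0,"dz":-1,"wx":0,"wy":0.06,"wz":0,"claw":5}]}}

```text
clock: 11.9
tool_pos: [0.428, 0.0606, 0.17]
eef_rot: [0.993, 0.116, -0.0, -0.002]
contact_force: [-0.5, 1.2, -1.1]
opening: 0.16
finger_force: 50.0
```

```bash
python3 - <<'E'
from h import *
st();level()
im,d,W=snap('wrist')
c=im[120:440,160:480];cv2.imwrite('pics/w6.png',cv2.resize(c,None,fx=1.2,fy=1.2)[...,::-1])
z=np.load('/tmp/w5.npz')
for n,(u,v) in dict(bh=(130+568/1.75,60+412/1.75),oh=(130+434/1.75,60+290/1.75),op=(130+165/1.75,60+335/1.75),cp=(130+39/1.75,60+403/1.75),blueL=(130+497/1.75,60+205/1.75),blueR=(130+630/1.75,60+332/1.75)).items():
    u,v=round(u),round(v);print(n,np.round(np.nanmedian(z['W'][v-2:v+3,u-2:u+3].reshape(-1,3),0),4))
E
```

```text
t 11.9 tcp [0.428  0.0606 0.17  ] yaw -76.6 F [-0.5  1.2 -1.1] open 14.1 grip 50.0 q7 -0.79
level wx,wy [-0.0011 -0.    ]
bh [ 0.5724 -0.392   0.0639]
oh [ 0.5249 -0.2995  0.0955]
op [ 0.4252 -0.2658  0.1498]
cp [ 0.3713 -0.274   0.1499]
blueL [ 0.5722 -0.2858  0.0343]
blueR [ 6.321e-01 -3.892e-01 -2.000e-04]
```

View pics/w6.png

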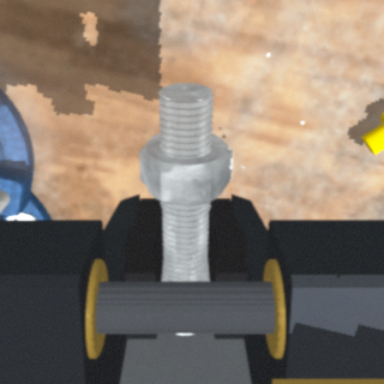

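Bolt 2 is held properly by the shank. I'll carry it to the blue tray.

Request:
{"api": "step_arm", "payload": {"motion": [{"dx":0,"dy":0.1,"dz":-0.4,"wx":0,"wy":0,"wz":0,"claw":5},{"dx":0,"dy":0.5,"dz":-0.8,"wx":0,"wy":0,"wz":0,"claw":5},{"dx":0,"dy":1,"dz":-1,"wx":0,"wy":0,"wz":0,"claw":5}]}}

```text
clock: 12.25
tool_pos: [0.4519, -0.0161, 0.2498]
eef_rot: [0.993, 0.12, -0.0, -0.0]
contact_force: [1.6, 0.3, -3.0]
opening: 0.16
finger_force: 50.0
```

Request:
{"api": "step_arm", "payload": {"motion": [{"dx":0,"dy":0.5,"dz":0,"wx":0,"wy":0,"wz":0,"claw":5},{"dx":0,"dy":1,"dz":0,"wx":0,"wy":0,"wz":0,"claw":5}]}}

```text
clock: 12.45
tool_pos: [0.4702, -0.0955, 0.2484]
eef_rot: [0.993, 0.119, -0.001, -0.001]
contact_force: [1.1, -0.1, -2.2]
opening: 0.162
finger_force: 50.0
```

Request:
{"api": "step_arm", "payload": {"motion": [{"dx":0,"dy":0.5,"dz":0,"wx":0,"wy":0,"wz":0,"claw":5},{"dx":0,"dy":1,"dz":0,"wx":0,"wy":0,"wz":0,"claw":5}]}}

```text
clock: 12.65
tool_pos: [0.4883, -0.1736, 0.2475]
eef_rot: [0.993, 0.118, -0.002, -0.001]
contact_force: [0.3, 0.6, -1.6]
opening: 0.163
finger_force: 50.0
```

Request:
{"api": "step_arm", "payload": {"motion": [{"dx":0,"dy":0.5,"dz":0,"wx":0,"wy":0,"wz":0,"claw":5},{"dx":0,"dy":1,"dz":0,"wx":0,"wy":0,"wz":0,"claw":5}]}}

```text
clock: 12.85
tool_pos: [0.5068, -0.2514, 0.247]
eef_rot: [0.993, 0.118, -0.002, -0.002]
contact_force: [1.0, 0.3, -1.0]
opening: 0.16
finger_force: 50.0
```

Request:
{"api": "step_arm", "payload": {"motion": [{"dx":0,"dy":0.5,"dz":0,"wx":0,"wy":0,"wz":-0.03,"claw":5},{"dx":0,"dy":1,"dz":0,"wx":0,"wy":0,"wz":-0.06,"claw":5},{"dx":0,"dy":1,"dz":0,"wx":0,"wy":0,"wz":-0.078,"claw":5},{"dx":0,"dy":1,"dz":0,"wx":0,"wy":0,"wz":-0.078,"claw":5}]}}

```text
clock: 13.25
tool_pos: [0.5247, -0.329, 0.2466]
eef_rot: [0.971, 0.237, -0.002, -0.002]
contact_force: [0.3, -0.0, -2.1]
opening: 0.156
finger_force: 50.0
```

```bash
python3 - <<'E'
from h import *
go([.5443,-.3528,.17],-62.5);level()
E
```

```text
t 13.2 tcp [ 0.5247 -0.329   0.2466] yaw -62.5 F [ 0.3 -0.  -2.1] open 13.8 grip 50.0 q7 -0.2
d [0.082 0.38  0.956] wz -0.0 tilt [-0.004  0.003 -1.   ]
level wx,wy [-0.0013  0.0007]
```

Request:
{"api": "step_arm", "payload": {"motion": [{"dx":0.08,"dy":0.38,"dz":0.3,"wx":0,"wy":0,"wz":0,"claw":5},{"dx":0.08,"dy":0.38,"dz":0.7,"wx":0,"wy":0,"wz":0,"claw":5},{"dx":0.08,"dy":0.38,"dz":0.95,"wx":0,"wy":0,"wz":0,"claw":5},{"dx":0.08,"dy":0.38,"dz":0.95,"wx":0,"wy":0,"wz":0,"claw":5}]}}

```text
clock: 13.65
tool_pos: [0.5436, -0.3482, 0.1679]
eef_rot: [0.971, 0.238, -0.003, -0.005]
contact_force: [-0.5, 0.2, -2.0]
opening: 0.161
finger_force: 50.0
```

```bash
python3 - <<'E'
from h import *
im,d,W=snap('wrist','w7.png');go([.5443,-.3528,.052],-62.5)
E
```

```text
t 13.7 tcp [ 0.5447 -0.3495  0.1702] yaw -62.4 F [ 0.8  0.1 -1.1] open 14.0 grip 50.0 q7 -0.16
d [-0.021  0.044  1.477] wz 0.001 tilt [-0.004  0.005 -1.   ]
```

View pics/w7.png

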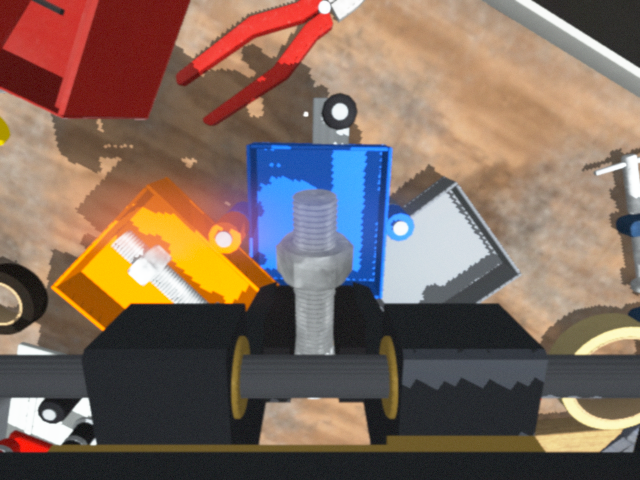

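The bolt is over the blue tray at (318,230) and lined up with its width, so I'll lower and release it.

Request:
{"api": "step_arm", "payload": {"motion": [{"dx":-0.02,"dy":0.03,"dz":0.4,"wx":0,"wy":0,"wz":0,"claw":5},{"dx":-0.02,"dy":0.03,"dz":0.8,"wx":0,"wy":0,"wz":0,"claw":5},{"dx":-0.02,"dy":0.03,"dz":0.8,"wx":0,"wy":0,"wz":0,"claw":5}]}}

```text
clock: 14.0
tool_pos: [0.5436, -0.3519, 0.1056]
eef_rot: [0.971, 0.238, -0.001, -0.004]
contact_force: [-1.0, 0.7, -2.0]
opening: 0.162
finger_force: 50.0
```

Request:
{"api": "step_arm", "payload": {"motion": [{"dx":0,"dy":0,"dz":0.3,"wx":0,"wy":0,"wz":0,"claw":5},{"dx":0,"dy":0,"dz":0.55,"wx":0,"wy":0,"wz":0,"claw":5},{"dx":0,"dy":0,"dz":0.66,"wx":0,"wy":0,"wz":0,"claw":5},{"dx":0,"dy":0,"dz":0.66,"wx":0,"wy":0,"wz":0,"claw":5}]}}

```text
clock: 14.4
tool_pos: [0.5453, -0.3541, 0.056]
eef_rot: [0.971, 0.238, 0.001, -0.001]
contact_force: [0.1, -0.8, -1.3]
opening: 0.157
finger_force: 50.0
```

Request:
{"api": "step_arm", "payload": {"motion": [{"dx":0,"dy":0,"dz":0,"wx":0,"wy":0,"wz":0,"claw":28},{"dx":0,"dy":0,"dz":0,"wx":0,"wy":0,"wz":0,"claw":28},{"dx":0,"dy":0,"dz":0,"wx":0,"wy":0,"wz":0,"claw":28},{"dx":0,"dy":0,"dz":0,"wx":0,"wy":0,"wz":0,"claw":28},{"dx":0,"dy":0,"dz":-0.3,"wx":0,"wy":0,"wz":0,"claw":28},{"dx":0,"dy":0,"dz":-0.7,"wx":0,"wy":0,"wz":0,"claw":28},{"dx":0,"dy":0,"dz":-1,"wx":0,"wy":0,"wz":0,"claw":28}]}}

```text
clock: 15.1
tool_pos: [0.545, -0.355, 0.1373]
eef_rot: [0.971, 0.238, 0.001, -0.0]
contact_force: [0.0, -0.4, 0.1]
opening: 0.317
finger_force: 0.0
```

Request:
{"api": "step_arm", "payload": {"motion": [{"dx":0,"dy":0,"dz":-0.4,"wx":0,"wy":0,"wz":0,"claw":28},{"dx":0,"dy":0,"dz":-0.8,"wx":0,"wy":0,"wz":0,"claw":28},{"dx":0,"dy":0,"dz":-1,"wx":0,"wy":0,"wz":0,"claw":28},{"dx":0,"dy":0,"dz":-1,"wx":0,"wy":0,"wz":0,"claw":28}]}}

```text
clock: 15.5
tool_pos: [0.5459, -0.3559, 0.2185]
eef_rot: [0.971, 0.238, 0.003, 0.002]
contact_force: [-0.7, 0.2, -1.0]
opening: 0.321
finger_force: 0.0
```

```bash
python3 - <<'E'
from h import *
st();im,d,W=snap('wrist','w8.png');np.savez('/tmp/w8.npz',im=im,W=W)
E
```

```text
t 15.5 tcp [ 0.5459 -0.3559  0.2185] yaw -62.5 F [-0.7  0.2 -1. ] open 28.3 grip 0.0 q7 -0.18
```

View pics/w8.png

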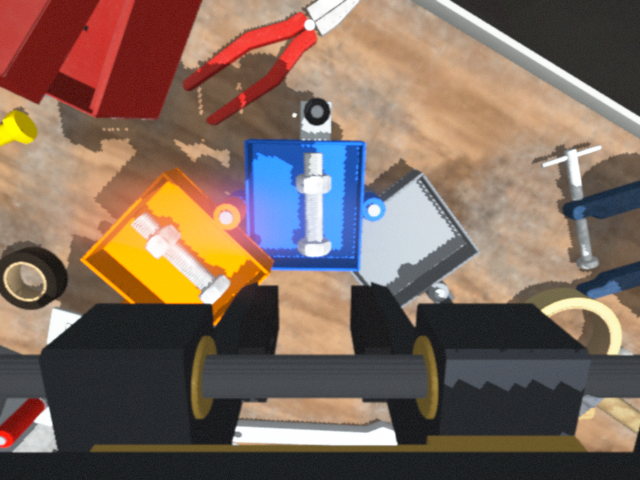

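Both bolts lie flat in their trays. There is a metal object at (440,292) beside the grey tray, so I'll check what it is.

```bash
python3 - <<'E'
from h import *
z=np.load('/tmp/w8.npz');W=z['W']
for u,v in [(440,292),(436,288),(445,296),(430,300),(374,210),(226,217),(316,110),(420,180),(475,245)]: print(u,v,np.round(W[v,u],4),z['im'][v,u])
cv2.imwrite('pics/w8c.png',cv2.resize(z['im'][250:340,380:500],None,fx=4,fy=4,interpolation=cv2.INTER_CUBIC)[...,::-1])
E
```

```text
440 292 [ 0.5307 -0.4903  0.0308] [249 251 253]
436 288 [ 0.5318 -0.4861  0.0289] [109 114 118]
445 296 [ 0.529  -0.4973  0.029 ] [203 213 221]
430 300 [ 0.5118 -0.5021 -0.0011] [205 177 152]
374 210 [ 0.5716 -0.3941  0.063 ] [247 250 252]
226 217 [ 0.5249 -0.3002  0.0956] [247 233 242]
316 110 [ 0.6125 -0.3225  0.1503] [138 143 148]
420 180 [ 6.073e-01 -4.317e-01  5.000e-04] [121 129 135]
475 245 [ 0.5813 -0.494   0.0302] [175 174 177]
```

View pics/w8c.png

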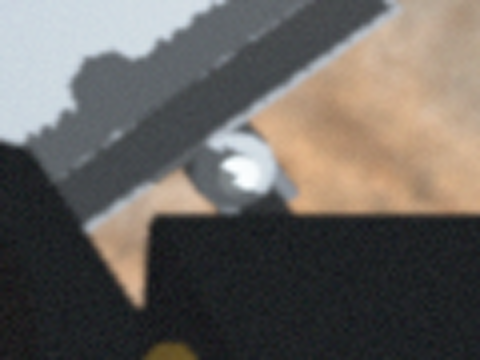

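That is only the keeper's foot. No third bolt is present, so I'll start folding with the cover peg.

Request:
{"api": "step_arm", "payload": {"motion": [{"dx":-0.36,"dy":-0.5,"dz":0,"wx":0,"wy":0,"wz":0,"claw":28},{"dx":-0.73,"dy":-0.96,"dz":0,"wx":0,"wy":0,"wz":0,"claw":28},{"dx":-0.73,"dy":-0.96,"dz":0,"wx":0,"wy":0,"wz":0,"claw":28}]}}

```text
clock: 15.85
tool_pos: [0.4467, -0.3083, 0.2125]
eef_rot: [0.972, 0.235, -0.005, -0.007]
contact_force: [0.3, -0.3, -0.3]
opening: 0.321
finger_force: 0.0
```

Request:
{"api": "step_arm", "payload": {"motion": [{"dx":-0.36,"dy":-0.5,"dz":0,"wx":0,"wy":0,"wz":0,"claw":28},{"dx":-0.73,"dy":-0.96,"dz":0,"wx":0,"wy":0,"wz":0,"claw":28},{"dx":-0.73,"dy":-0.96,"dz":0,"wx":0,"wy":0,"wz":0,"claw":28}]}}

```text
clock: 16.15
tool_pos: [0.3606, -0.267, 0.2135]
eef_rot: [0.972, 0.236, -0.004, -0.007]
contact_force: [0.3, -0.8, -0.4]
opening: 0.318
finger_force: 0.0
```

```bash
cat >> h.py <<'E'
def pegs(cam='wrist',z0=.146,z1=.154):
    im,d,W=snap(cam);x,y,Z=W[...,0],W[...,1],W[...,2]
    m=(Z>z0)&(Z<z1)&(x>.28)&(x<.7)&(y<-.15)&(y>-.65)
    m=cv2.morphologyEx(m.astype(np.uint8),cv2.MORPH_OPEN,np.ones((3,3)))
    k,l,s,c=cv2.connectedComponentsWithStats(m)
    for i in range(1,k):
        if s[i,4]>12:
            p=W[l==i];(a,b),r=cv2.minEnclosingCircle((p[:,:2]*1000).astype(np.float32));print('peg',np.round(c[i]),s[i,4],'circle',round(a,1),round(b,1),'r',round(r,1),'rgb',np.median(im[l==i],0))
    return im,W
E
python3 - <<'E'
from h import *
pegs();go([.3713,-.274,.115],-62.5);level()
E
```

```text
peg [373. 143.] 593 circle 425.3 -265.9 r 7.0 rgb [28. 27. 27.]
peg [338. 242.] 496 circle 371.3 -275.2 r 7.0 rgb [91. 93. 93.]
peg [255. 255.] 471 circle 343.5 -237.7 r 7.1 rgb [223.  68.  63.]
t 16.2 tcp [ 0.3658 -0.2698  0.2142] yaw -62.6 F [-0.  -1.3  0.3] open 28.2 grip 0.0 q7 -0.03
d [0.038 0.087 1.239] wz -0.001 tilt [-0.004  0.006 -1.   ]
level wx,wy [-0.0024  0.0002]
```

Request:
{"api": "step_arm", "payload": {"motion": [{"dx":0.03,"dy":0.1,"dz":0.2,"wx":0,"wy":0,"wz":0,"claw":28},{"dx":0.03,"dy":0.1,"dz":0.6,"wx":0,"wy":0,"wz":0,"claw":28},{"dx":0.03,"dy":0.1,"dz":0.6,"wx":0,"wy":0,"wz":0,"claw":28}]}}

```text
clock: 16.5
tool_pos: [0.3759, -0.2775, 0.1645]
eef_rot: [0.971, 0.238, -0.001, -0.003]
contact_force: [0.2, -0.6, 0.4]
opening: 0.314
finger_force: 0.0
```

```bash
python3 - <<'E'
from h import *
go([.3713,-.2752,.115],-62.5);level()
E
```

```text
t 16.5 tcp [ 0.3759 -0.2775  0.1645] yaw -62.4 F [ 0.2 -0.6  0.4] open 27.6 grip 0.0 q7 0.03
d [-0.038 -0.049  0.619] wz 0.001 tilt [-0.003  0.005 -1.   ]
level wx,wy [-0.0018  0.    ]
```

Request:
{"api": "step_arm", "payload": {"motion": [{"dx":0,"dy":0,"dz":0,"wx":0,"wy":0,"wz":0,"claw":28},{"dx":-0.02,"dy":-0.02,"dz":0.3,"wx":0,"wy":0,"wz":0,"claw":28},{"dx":-0.02,"dy":-0.02,"dz":0.61,"wx":0,"wy":0,"wz":0,"claw":28},{"dx":-0.02,"dy":-0.02,"dz":0.61,"wx":0,"wy":0,"wz":0,"claw":28},{"dx":-0.02,"dy":-0.02,"dz":0.61,"wx":0,"wy":0,"wz":0,"claw":28}]}}

```text
clock: 17.0
tool_pos: [0.3745, -0.2781, 0.1194]
eef_rot: [0.971, 0.238, 0.001, -0.0]
contact_force: [0.6, 0.4, 0.1]
opening: 0.32
finger_force: 0.0
```

```bash
python3 - <<'E'
from h import *
go([.3713,-.2752,.115],-62.5)
E
```

```text
t 17.0 tcp [ 0.3745 -0.2781  0.1194] yaw -62.5 F [0.6 0.4 0.1] open 28.2 grip 0.0 q7 0.1
d [-0.018 -0.05   0.055] wz 0.0 tilt [ 0.002  0.001 -1.   ]
```

Request:
{"api": "step_arm", "payload": {"motion": [{"dx":-0.018,"dy":-0.05,"dz":0.05,"wx":0,"wy":0,"wz":0,"claw":28},{"dx":-0.018,"dy":-0.05,"dz":0.05,"wx":0,"wy":0,"wz":0,"claw":28},{"dx":-0.018,"dy":-0.05,"dz":0.05,"wx":0,"wy":0,"wz":0,"claw":5},{"dx":-0.018,"dy":-0.05,"dz":0.05,"wx":0,"wy":0,"wz":0,"claw":5},{"dx":-0.018,"dy":-0.05,"dz":0.05,"wx":0,"wy":0,"wz":0,"claw":5},{"dx":-0.018,"dy":-0.05,"dz":0.05,"wx":0,"wy":0,"wz":0,"claw":5},{"dx":-0.018,"dy":-0.05,"dz":0.05,"wx":0,"wy":0,"wz":0,"claw":5}], "force": 15}}

```text
clock: 17.7
tool_pos: [0.3711, -0.2748, 0.1147]
eef_rot: [0.971, 0.238, 0.001, -0.0]
contact_force: [0.2, 0.2, 2.0]
opening: 0.152
finger_force: 15.0
```

```bash
cat >> h.py <<'E'
def arc(c,r,a0,a1,n,step=8):
    """tool-axis shares for an arc about c from angle a0 to a1 (deg), each call of `step` rows relative to its start"""
    s=st();m=R.from_quat(s['eef_rot']).as_matrix()
    a=np.radians(np.linspace(a0,a1,n+1));P=np.c_[c[0]+r*np.cos(a),c[1]+r*np.sin(a),0*a]
    p0=np.array([*s['tool_pos'][:2],0])
    for i in range(0,n,step):
        print('call',[tuple(np.round(((m.T@(p-p0))/.08)[:2],2)) for p in P[i+1:i+1+step]]);p0=P[min(i+step,n)]
E
python3 - <<'E'
from h import *
arc([.4253,-.2659],.055,189.8,341,16)
E
```

```text
t 17.7 tcp [ 0.3711 -0.2748  0.1147] yaw -62.5 F [0.2 0.2 2. ] open 13.4 grip 15.0 q7 0.1
call [(np.float64(-0.03), np.float64(0.12)), (np.float64(-0.03), np.float64(0.23)), (np.float64(-0.02), np.float64(0.34)), (np.float64(0.01), np.float64(0.45)), (np.float64(0.05), np.float64(0.55)), (np.float64(0.12), np.float64(0.65)), (np.float64(0.2), np.float64(0.73)), (np.float64(0.29), np.float64(0.8))]
call [(np.float64(0.1), np.float64(0.05)), (np.float64(0.21), np.float64(0.09)), (np.float64(0.32), np.float64(0.1)), (np.float64(0.43), np.float64(0.1)), (np.float64(0.54), np.float64(0.08)), (np.float64(0.65), np.float64(0.04)), (np.float64(0.75), np.float64(-0.01)), (np.float64(0.84), np.float64(-0.08))]
```

Request:
{"api": "step_arm", "payload": {"motion": [{"dx":-0.03,"dy":0.12,"dz":0,"wx":0,"wy":0,"wz":0,"claw":5},{"dx":-0.03,"dy":0.23,"dz":0,"wx":0,"wy":0,"wz":0,"claw":5},{"dx":-0.02,"dy":0.34,"dz":0,"wx":0,"wy":0,"wz":0,"claw":5},{"dx":0.01,"dy":0.45,"dz":0,"wx":0,"wy":0,"wz":0,"claw":5},{"dx":0.05,"dy":0.55,"dz":0,"wx":0,"wy":0,"wz":0,"claw":5},{"dx":0.12,"dy":0.65,"dz":0,"wx":0,"wy":0,"wz":0,"claw":5},{"dx":0.2,"dy":0.73,"dz":0,"wx":0,"wy":0,"wz":0,"claw":5},{"dx":0.29,"dy":0.8,"dz":0,"wx":0,"wy":0,"wz":0,"claw":5}]}}

```text
clock: 18.5
tool_pos: [0.4217, -0.322, 0.1147]
eef_rot: [0.971, 0.238, 0.001, -0.0]
contact_force: [-2.0, 1.2, 6.0]
opening: 0.151
finger_force: 15.0
```

```bash
python3 - <<'E'
from h import *
arc([.4253,-.2659],.055,265.4,335,8); pegs()
E
```

```text
t 18.5 tcp [ 0.4217 -0.322   0.1147] yaw -62.5 F [-2.   1.2  6. ] open 13.3 grip 15.0 q7 0.06
call [(np.float64(0.09), np.float64(0.03)), (np.float64(0.19), np.float64(0.06)), (np.float64(0.29), np.float64(0.08)), (np.float64(0.4), np.float64(0.09)), (np.float64(0.5), np.float64(0.07)), (np.float64(0.6), np.float64(0.04)), (np.float64(0.7), np.float64(0.0)), (np.float64(0.78), np.float64(-0.06))]
peg [154. 264.] 1701 circle 425.0 -267.1 r 7.4 rgb [63. 57. 52.]
peg [269. 330.] 475 circle 423.1 -305.7 r 6.4 rgb [26. 27. 28.]
peg [360. 330.] 485 circle 435.4 -330.2 r 6.5 rgb [27. 28. 29.]
peg [314. 343.] 939 circle 422.1 -321.6 r 6.9 rgb [27. 27. 29.]
```

Request:
{"api": "step_arm", "payload": {"motion": [{"dx":0.09,"dy":0.03,"dz":0,"wx":0,"wy":0,"wz":0,"claw":5},{"dx":0.19,"dy":0.06,"dz":0,"wx":0,"wy":0,"wz":0,"claw":5},{"dx":0.29,"dy":0.08,"dz":0,"wx":0,"wy":0,"wz":0,"claw":5},{"dx":0.4,"dy":0.09,"dz":0,"wx":0,"wy":0,"wz":0,"claw":5},{"dx":0.5,"dy":0.07,"dz":0,"wx":0,"wy":0,"wz":0,"claw":5},{"dx":0.6,"dy":0.04,"dz":0,"wx":0,"wy":0,"wz":0,"claw":5},{"dx":0.7,"dy":0,"dz":0,"wx":0,"wy":0,"wz":0,"claw":5},{"dx":0.78,"dy":-0.06,"dz":0,"wx":0,"wy":0,"wz":0,"claw":5}]}}

```text
clock: 19.35
tool_pos: [0.4758, -0.2871, 0.1149]
eef_rot: [0.971, 0.238, 0.002, 0.0]
contact_force: [3.1, -3.1, 4.4]
opening: 0.152
finger_force: 15.0
```

```bash
python3 - <<'E'
from h import *
im,W=pegs(); arc([.4253,-.2659],.055,335,341.05,3)
x,y,Z=W[...,0],W[...,1],W[...,2]
cv2.imwrite('pics/w9.png',im[...,::-1])
E
```

```text
peg [269. 330.] 466 circle 476.9 -270.9 r 6.4 rgb [34. 35. 37.]
peg [360. 330.] 487 circle 489.9 -295.2 r 6.4 rgb [34. 36. 37.]
peg [315. 343.] 950 circle 476.3 -287.0 r 7.0 rgb [35. 35. 37.]
t 19.4 tcp [ 0.4766 -0.2852  0.1147] yaw -62.3 F [ 4.6 -1.4  7.1] open 13.1 grip 15.0 q7 -0.05
call [(np.float64(-0.02), np.float64(0.02)), (np.float64(-0.0), np.float64(0.0)), (np.float64(0.02), np.float64(-0.01))]
```

View pics/w9.png

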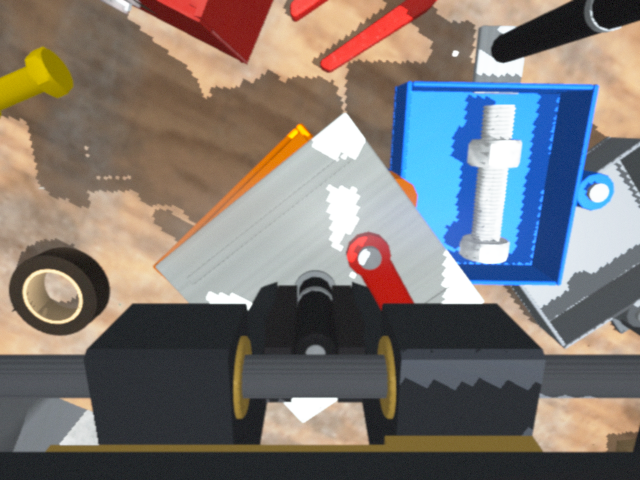

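The cover is nearly home, with a thin orange strip still showing at (240,190). I'll push it the last few millimetres.

Request:
{"api": "step_arm", "payload": {"motion": [{"dx":0.02,"dy":-0.02,"dz":0,"wx":0,"wy":0,"wz":0,"claw":5},{"dx":0.04,"dy":-0.04,"dz":0,"wx":0,"wy":0,"wz":0,"claw":5},{"dx":0.055,"dy":-0.055,"dz":0,"wx":0,"wy":0,"wz":0,"claw":5},{"dx":0.055,"dy":-0.055,"dz":0,"wx":0,"wy":0,"wz":0,"claw":5},{"dx":0.055,"dy":-0.055,"dz":0,"wx":0,"wy":0,"wz":0,"claw":5}]}}

```text
clock: 19.9
tool_pos: [0.4776, -0.2824, 0.1149]
eef_rot: [0.971, 0.238, 0.002, 0.001]
contact_force: [5.3, -4.7, 2.2]
opening: 0.149
finger_force: 15.0
```

```bash
python3 - <<'E'
from h import *
im,W=pegs(); st()
x,y,Z=W[...,0],W[...,1],W[...,2]
i=im.astype(int);m=(i[...,0]-i[...,2]>90)&(i[...,1]>70)&(Z>.05)&(Z<.098)&(x>.42)&(y<-.2)
p=W[m];print('orange px',m.sum());np.savez('/tmp/w10.npz',im=im,W=W)
im,d,W=snap('scene');cv2.imwrite('pics/s2.png',cv2.resize(im[160:260,290:440],None,fx=4,fy=4,interpolation=cv2.INTER_CUBIC)[...,::-1])
E
```

```text
peg [269. 330.] 490 circle 478.5 -266.2 r 6.3 rgb [35. 35. 37.]
peg [360. 329.] 483 circle 491.3 -290.5 r 6.6 rgb [35. 36. 37.]
peg [316. 343.] 965 circle 478.0 -282.4 r 7.0 rgb [35. 36. 38.]
t 19.9 tcp [ 0.4776 -0.2824  0.1149] yaw -62.4 F [ 4.8 -4.4  2.1] open 13.2 grip 15.0 q7 -0.06
orange px 310
```

View pics/s2.png

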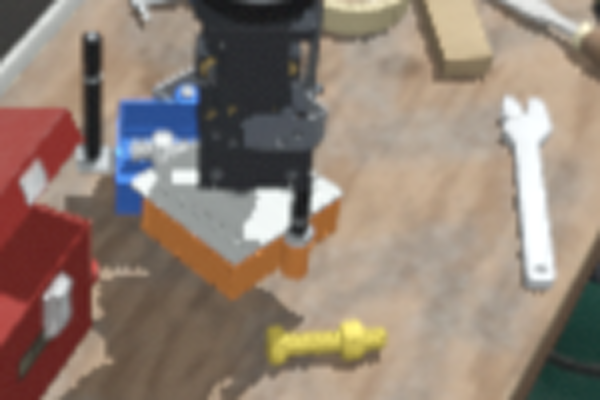

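Request:
{"api": "step_arm", "payload": {"motion": [{"dx":0.018,"dy":-0.018,"dz":0,"wx":0,"wy":0,"wz":0,"claw":5},{"dx":0.018,"dy":-0.018,"dz":0,"wx":0,"wy":0,"wz":0,"claw":5},{"dx":0.018,"dy":-0.018,"dz":0,"wx":0,"wy":0,"wz":0,"claw":5}]}}

```text
clock: 20.3
tool_pos: [0.4782, -0.2809, 0.115]
eef_rot: [0.971, 0.238, 0.002, 0.001]
contact_force: [4.1, -5.8, 2.2]
opening: 0.156
finger_force: 15.0
```

Request:
{"api": "step_arm", "payload": {"motion": [{"dx":0,"dy":0,"dz":0,"wx":0,"wy":0,"wz":0,"claw":30},{"dx":0,"dy":0,"dz":0,"wx":0,"wy":0,"wz":0,"claw":30},{"dx":0,"dy":0,"dz":0,"wx":0,"wy":0,"wz":0,"claw":30},{"dx":0,"dy":0,"dz":-0.3,"wx":0,"wy":0,"wz":0,"claw":30},{"dx":0,"dy":0,"dz":-0.7,"wx":0,"wy":0,"wz":0,"claw":30},{"dx":0,"dy":0,"dz":-1,"wx":0,"wy":0,"wz":0,"claw":30}]}}

```text
clock: 20.9
tool_pos: [0.4755, -0.2788, 0.1953]
eef_rot: [0.971, 0.238, 0.0, -0.002]
contact_force: [1.2, -1.0, 0.2]
opening: 0.339
finger_force: 0.0
```

Request:
{"api": "step_arm", "payload": {"motion": [{"dx":-0.4,"dy":-0.4,"dz":0,"wx":0,"wy":0,"wz":0,"claw":30},{"dx":-0.75,"dy":-0.65,"dz":0,"wx":0,"wy":0,"wz":0,"claw":30},{"dx":-0.75,"dy":-0.65,"dz":0,"wx":0,"wy":0,"wz":0,"claw":30},{"dx":-0.75,"dy":-0.65,"dz":0,"wx":0,"wy":0,"wz":0,"claw":30}]}}

```text
clock: 21.3
tool_pos: [0.3985, -0.2606, 0.1945]
eef_rot: [0.971, 0.238, 0.001, -0.002]
contact_force: [-0.4, 1.1, 0.0]
opening: 0.342
finger_force: 0.0
```

```bash
python3 - <<'E'
from h import *
im,W=pegs(); st();np.savez('/tmp/w11.npz',im=im,W=W);cv2.imwrite('pics/w11.png',im[...,::-1])
x,y,Z=W[...,0],W[...,1],W[...,2];m=(Z>.096)&(Z<.104)&(x>.38)&(x<.6)&(y<-.2)&(y>-.4)
k,l,s,c=cv2.connectedComponentsWithStats(m.astype(np.uint8));i=1+np.argmax(s[1:,4]);print('cover',s[i,4],cv2.minAreaRect((W[l==i][:,:2]*1000).astype(np.float32)))
E
```

```text
peg [434. 139.] 718 circle 478.2 -281.3 r 7.0 rgb [48. 49. 52.]
peg [522. 177.] 691 circle 482.0 -327.6 r 7.1 rgb [222.  43.  34.]
peg [343. 214.] 618 circle 427.1 -260.8 r 7.0 rgb [72. 68. 59.]
t 21.4 tcp [ 0.3997 -0.261   0.1944] yaw -62.4 F [0.8 0.3 0.4] open 30.0 grip 0.0 q7 -0.04
cover 27894 ((473.51361083984375, -279.74163818359375), (100.40159606933594, 118.52096557617188), 68.11997985839844)
```

View pics/w11.png

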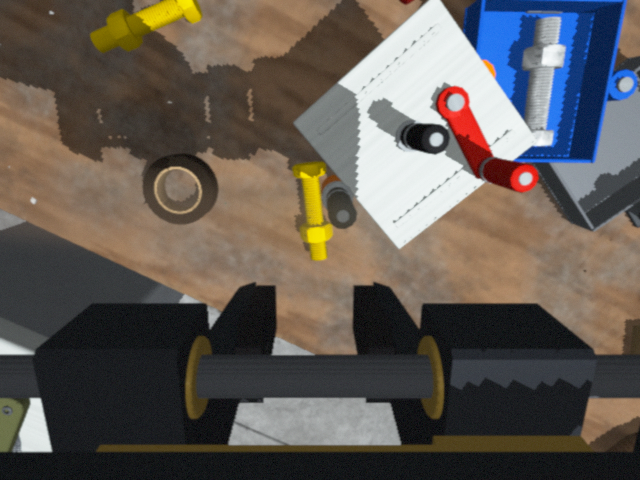

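The pegs and hinge line up, so the cover is home: orange peg (343,214), cover peg (430,139), and the orange tray hidden beneath. Next I'll grip the orange peg.

```bash
python3 - <<'E'
from h import *
go([.4271,-.2608,.115],-62.5)
E
```

```text
t 21.4 tcp [ 0.3997 -0.261   0.1944] yaw -62.4 F [0.8 0.3 0.4] open 30.0 grip 0.0 q7 -0.04
d [0.303 0.158 0.993] wz 0.0 tilt [ 0.002  0.002 -1.   ]
```

Request:
{"api": "step_arm", "payload": {"motion": [{"dx":0.3,"dy":0.155,"dz":0,"wx":0,"wy":0,"wz":0,"claw":30},{"dx":0.3,"dy":0.155,"dz":0.2,"wx":0,"wy":0,"wz":0,"claw":30},{"dx":0.3,"dy":0.155,"dz":0.4,"wx":0,"wy":0,"wz":0,"claw":30},{"dx":0.3,"dy":0.155,"dz":0.4,"wx":0,"wy":0,"wz":0,"claw":30}]}}

```text
clock: 21.75
tool_pos: [0.4267, -0.2603, 0.1608]
eef_rot: [0.971, 0.239, -0.0, -0.002]
contact_force: [-1.4, 0.6, 0.2]
opening: 0.337
finger_force: 0.0
```

```bash
python3 - <<'E'
from h import *
go([.4271,-.2608,.115],-62.5)
E
```

```text
t 21.8 tcp [ 0.4267 -0.2603  0.1608] yaw -62.4 F [-1.4  0.6  0.2] open 29.7 grip 0.0 q7 -0.04
d [0.001 0.011 0.572] wz 0.001 tilt [-0.001  0.004 -1.   ]
```

Request:
{"api": "step_arm", "payload": {"motion": [{"dx":0,"dy":0.01,"dz":0.3,"wx":0,"wy":0,"wz":0,"claw":30},{"dx":0,"dy":0.01,"dz":0.57,"wx":0,"wy":0,"wz":0,"claw":30},{"dx":0,"dy":0.01,"dz":0.57,"wx":0,"wy":0,"wz":0,"claw":30},{"dx":0,"dy":0.01,"dz":0.57,"wx":0,"wy":0,"wz":0,"claw":5},{"dx":0,"dy":0.01,"dz":0.57,"wx":0,"wy":0,"wz":0,"claw":5},{"dx":0,"dy":0.01,"dz":0.57,"wx":0,"wy":0,"wz":0,"claw":5},{"dx":0,"dy":0.01,"dz":0.57,"wx":0,"wy":0,"wz":0,"claw":5},{"dx":0,"dy":0.01,"dz":0.57,"wx":0,"wy":0,"wz":0,"claw":5}], "force": 20}}

```text
clock: 22.55
tool_pos: [0.4269, -0.2618, 0.1177]
eef_rot: [0.971, 0.238, 0.001, -0.001]
contact_force: [0.1, 2.3, 5.8]
opening: 0.146
finger_force: 20.0
```

```bash
python3 - <<'E'
from h import *
arc([.525,-.2997],.1053,158.35,294,24)
E
```

```text
t 22.6 tcp [ 0.4269 -0.2618  0.1177] yaw -62.4 F [0.1 2.3 5.8] open 12.9 grip 20.0 q7 0.01
call [(np.float64(-0.09), np.float64(0.08)), (np.float64(-0.17), np.float64(0.18)), (np.float64(-0.25), np.float64(0.28)), (np.float64(-0.31), np.float64(0.4)), (np.float64(-0.36), np.float64(0.52)), (np.float64(-0.4), np.float64(0.64)), (np.float64(-0.43), np.float64(0.77)), (np.float64(-0.45), np.float64(0.9))]
call [(np.float64(-0.0), np.float64(0.13)), (np.float64(0.01), np.float64(0.26)), (np.float64(0.03), np.float64(0.39)), (np.float64(0.07), np.float64(0.51)), (np.float64(0.11), np.float64(0.63)), (np.float64(0.17), np.float64(0.75)), (np.float64(0.24), np.float64(0.86)), (np.float64(0.32), np.float64(0.96))]
call [(np.float64(0.09), np.float64(0.09)), (np.float64(0.19), np.float64(0.18)), (np.float64(0.3), np.float64(0.25)), (np.float64(0.41), np.float64(0.31)), (np.float64(0.53), np.float64(0.37)), (np.float64(0.65), np.float64(0.4)), (np.float64(0.78), np.float64(0.43)), (np.float64(0.91), np.float64(0.45))]
```

Request:
{"api": "step_arm", "payload": {"motion": [{"dx":-0.09,"dy":0.08,"dz":0,"wx":0,"wy":0,"wz":0,"claw":5},{"dx":-0.17,"dy":0.18,"dz":0,"wx":0,"wy":0,"wz":0,"claw":5},{"dx":-0.25,"dy":0.28,"dz":0,"wx":0,"wy":0,"wz":0,"claw":5},{"dx":-0.31,"dy":0.4,"dz":0,"wx":0,"wy":0,"wz":0,"claw":5},{"dx":-0.36,"dy":0.52,"dz":0,"wx":0,"wy":0,"wz":0,"claw":5},{"dx":-0.4,"dy":0.64,"dz":0,"wx":0,"wy":0,"wz":0,"claw":5},{"dx":-0.43,"dy":0.77,"dz":0,"wx":0,"wy":0,"wz":0,"claw":5},{"dx":-0.45,"dy":0.9,"dz":0,"wx":0,"wy":0,"wz":0,"claw":5}]}}

```text
clock: 23.35
tool_pos: [0.4287, -0.3428, 0.1177]
eef_rot: [0.971, 0.238, 0.002, -0.001]
contact_force: [1.7, 2.6, 6.0]
opening: 0.151
finger_force: 20.0
```

Request:
{"api": "step_arm", "payload": {"motion": [{"dx":0,"dy":0.13,"dz":0,"wx":0,"wy":0,"wz":0,"claw":5},{"dx":0.01,"dy":0.26,"dz":0,"wx":0,"wy":0,"wz":0,"claw":5},{"dx":0.03,"dy":0.39,"dz":0,"wx":0,"wy":0,"wz":0,"claw":5},{"dx":0.07,"dy":0.51,"dz":0,"wx":0,"wy":0,"wz":0,"claw":5},{"dx":0.11,"dy":0.63,"dz":0,"wx":0,"wy":0,"wz":0,"claw":5},{"dx":0.17,"dy":0.75,"dz":0,"wx":0,"wy":0,"wz":0,"claw":5},{"dx":0.24,"dy":0.86,"dz":0,"wx":0,"wy":0,"wz":0,"claw":5},{"dx":0.32,"dy":0.96,"dz":0,"wx":0,"wy":0,"wz":0,"claw":5}]}}

```text
clock: 24.15
tool_pos: [0.4872, -0.3982, 0.1178]
eef_rot: [0.971, 0.238, 0.002, -0.001]
contact_force: [-0.9, 3.2, 7.2]
opening: 0.147
finger_force: 20.0
```

```bash
python3 - <<'E'
from h import *
pegs();arc([.525,-.2997],.1053,248.8,294,8)
E
```

```text
peg [241.  59.] 2293 circle 552.9 -341.8 r 7.1 rgb [246.  43.  31.]
peg [189. 218.] 1726 circle 506.9 -346.7 r 7.1 rgb [76. 77. 76.]
peg [269. 325.] 480 circle 487.9 -381.9 r 6.5 rgb [24. 25. 27.]
peg [360. 325.] 478 circle 501.0 -406.9 r 6.5 rgb [25. 25. 27.]
peg [313. 340.] 1120 circle 487.2 -397.8 r 7.0 rgb [26. 26. 27.]
t 24.2 tcp [ 0.4892 -0.3989  0.1179] yaw -62.4 F [0.9 1.4 6.1] open 13.3 grip 20.0 q7 0.01
call [(np.float64(0.07), np.float64(0.07)), (np.float64(0.17), np.float64(0.15)), (np.float64(0.28), np.float64(0.23)), (np.float64(0.39), np.float64(0.29)), (np.float64(0.51), np.float64(0.34)), (np.float64(0.63), np.float64(0.38)), (np.float64(0.76), np.float64(0.41)), (np.float64(0.89), np.float64(0.42))]
```

Request:
{"api": "step_arm", "payload": {"motion": [{"dx":0.09,"dy":0.08,"dz":0,"wx":0,"wy":0,"wz":0,"claw":5},{"dx":0.19,"dy":0.16,"dz":0,"wx":0,"wy":0,"wz":0,"claw":5},{"dx":0.29,"dy":0.24,"dz":0,"wx":0,"wy":0,"wz":0,"claw":5},{"dx":0.4,"dy":0.3,"dz":0,"wx":0,"wy":0,"wz":0,"claw":5},{"dx":0.52,"dy":0.35,"dz":0,"wx":0,"wy":0,"wz":0,"claw":5},{"dx":0.64,"dy":0.39,"dz":0,"wx":0,"wy":0,"wz":0,"claw":5},{"dx":0.77,"dy":0.42,"dz":0,"wx":0,"wy":0,"wz":0,"claw":5},{"dx":0.9,"dy":0.43,"dz":0,"wx":0,"wy":0,"wz":0,"claw":5}]}}

```text
clock: 25.0
tool_pos: [0.5657, -0.3967, 0.118]
eef_rot: [0.971, 0.238, 0.001, -0.0]
contact_force: [-2.5, 0.2, 6.3]
opening: 0.15
finger_force: 20.0
```

```bash
python3 - <<'E'
from h import *
go([.5722,-.3925,.1178]);pegs()
E
```

```text
t 25.0 tcp [ 0.5657 -0.3967  0.118 ] yaw -62.5 F [-2.5  0.2  6.3] open 13.2 grip 20.0 q7 -0.12
d [ 0.096 -0.01   0.003] wz None tilt [ 0.001  0.    -1.   ]
peg [153.  95.] 2174 circle 612.3 -323.2 r 7.1 rgb [56. 51. 53.]
peg [ 63. 198.] 1871 circle 574.3 -310.9 r 7.3 rgb [191.  94.  81.]
peg [269. 325.] 470 circle 566.4 -380.3 r 6.5 rgb [37. 37. 39.]
peg [360. 325.] 469 circle 579.4 -405.6 r 6.6 rgb [37. 38. 39.]
peg [314. 341.] 1079 circle 565.7 -396.4 r 7.0 rgb [38. 38. 40.]
```

Request:
{"api": "step_arm", "payload": {"motion": [{"dx":0.05,"dy":-0.005,"dz":0,"wx":0,"wy":0,"wz":0,"claw":5},{"dx":0.1,"dy":-0.01,"dz":0,"wx":0,"wy":0,"wz":0,"claw":5},{"dx":0.13,"dy":-0.01,"dz":0,"wx":0,"wy":0,"wz":0,"claw":5},{"dx":0.15,"dy":-0.01,"dz":0,"wx":0,"wy":0,"wz":0,"claw":5},{"dx":0.15,"dy":-0.01,"dz":0,"wx":0,"wy":0,"wz":0,"claw":5},{"dx":0.15,"dy":-0.01,"dz":0,"wx":0,"wy":0,"wz":0,"claw":5}]}}

```text
clock: 25.65
tool_pos: [0.5724, -0.3936, 0.118]
eef_rot: [0.972, 0.236, -0.002, 0.001]
contact_force: [-8.2, -4.3, 8.2]
opening: 0.149
finger_force: 20.0
```

```bash
python3 - <<'E'
from h import *
go([.5722,-.3925,.1178]);pegs()
E
```

```text
t 25.6 tcp [ 0.5724 -0.3936  0.118 ] yaw -62.7 F [-8.2 -4.3  8.2] open 13.2 grip 20.0 q7 -0.14
d [ 0.004 -0.013  0.002] wz None tilt [-0.003 -0.003 -1.   ]
peg [153. 125.] 2076 circle 612.3 -323.2 r 7.1 rgb [41. 40. 42.]
peg [ 55. 218.] 1832 circle 575.0 -307.5 r 7.3 rgb [195.  97.  85.]
peg [269. 325.] 481 circle 573.9 -376.8 r 6.5 rgb [38. 38. 40.]
peg [360. 325.] 476 circle 586.5 -402.2 r 6.5 rgb [37. 38. 40.]
peg [314. 342.] 1028 circle 572.2 -393.5 r 7.1 rgb [38. 39. 41.]
```

The orange tray is home: its peg sits over the blue hinge with 9 N against the stop, and the blue tray hasn't moved. Now the blue peg.

Request:
{"api": "step_arm", "payload": {"motion": [{"dx":-0.03,"dy":0,"dz":0,"wx":0,"wy":0,"wz":0,"claw":28},{"dx":-0.03,"dy":0,"dz":0,"wx":0,"wy":0,"wz":0,"claw":28},{"dx":-0.03,"dy":0,"dz":-0.3,"wx":0,"wy":0,"wz":0,"claw":28},{"dx":-0.03,"dy":0,"dz":-0.7,"wx":0,"wy":0,"wz":0,"claw":28},{"dx":-0.03,"dy":0,"dz":-1,"wx":0,"wy":0,"wz":0,"claw":26},{"dx":-0.03,"dy":0,"dz":-1,"wx":0,"wy":0,"wz":0,"claw":26}]}}

```text
clock: 26.3
tool_pos: [0.5765, -0.3918, 0.2005]
eef_rot: [0.971, 0.239, 0.004, 0.002]
contact_force: [0.2, -0.3, 1.3]
opening: 0.298
finger_force: 0.0
```

```bash
python3 - <<'E'
from h import *
pegs();go([.6123,-.3232,.1984],-62.5);level()
E
```

```text
peg [221. 133.] 681 circle 612.3 -323.1 r 7.0 rgb [34. 32. 33.]
peg [160. 188.] 624 circle 574.9 -307.4 r 7.0 rgb [144.  85.  79.]
peg [207. 268.] 543 circle 547.2 -344.7 r 7.0 rgb [93. 95. 95.]
peg [313. 270.] 523 circle 571.9 -393.7 r 7.2 rgb [60. 62. 65.]
t 26.4 tcp [ 0.5755 -0.3907  0.1982] yaw -62.4 F [-0.5  0.2 -0.9] open 25.8 grip 0.0 q7 -0.17
d [ 0.799 -0.535  0.001] wz 0.001 tilt [ 0.005  0.001 -1.   ]
level wx,wy [ 0.0005 -0.0014]
```

```bash
python3 - <<'E'
from h import *
P=[]
for f in('scene0','side0','w8','w5'):
    P.append(np.load(f'/tmp/{f}.npz')['W'].reshape(-1,3))
P=np.vstack(P);P=P[(P[:,2]>.05)&(P[:,2]<.23)&(P[:,1]>-.3)&(P[:,1]<0)&(P[:,0]>.5)&(P[:,0]<.8)]
for c in ([.6123,-.3232],[.574,-.3077]):
  for yw in(-62.4,-30,0):
    a=np.radians(yw);y=np.array([np.cos(a),np.sin(a)]);x=np.array([-y[1],y[0]])
    d=P[:,:2]-c;m=(abs(d@x)<.05)&(abs(d@y)<.11);q=P[m]
    print(c,yw,m.sum(),None if m.sum()==0 else (q[:,2].max(),q[q[:,2]>.14][:,:2].max(0) if (q[:,2]>.14).any() else 0))
E
```

```text
[0.6123, -0.3232] -62.4 2712 (np.float64(0.18172291046449748), array([ 0.60830412, -0.20293626]))
[0.6123, -0.3232] -30 4024 (np.float64(0.09902715774132587), 0)
[0.6123, -0.3232] 0 3256 (np.float64(0.09902715774132587), 0)
[0.574, -0.3077] -62.4 13944 (np.float64(0.19736598750163892), array([ 0.57850841, -0.18721223]))
[0.574, -0.3077] -30 7094 (np.float64(0.09902715774132587), 0)
[0.574, -0.3077] 0 5097 (np.float64(0.09902715774132587), 0)
```

Request:
{"api": "step_arm", "payload": {"motion": [{"dx":0.4,"dy":-0.27,"dz":-0.05,"wx":0,"wy":0,"wz":-0.045,"claw":24},{"dx":0.8,"dy":-0.535,"dz":-0.05,"wx":0,"wy":0,"wz":-0.09,"claw":24},{"dx":0.8,"dy":-0.535,"dz":-0.05,"wx":0,"wy":0,"wz":-0.135,"claw":24},{"dx":0.8,"dy":-0.535,"dz":-0.05,"wx":0,"wy":0,"wz":-0.18,"claw":24},{"dx":0.8,"dy":-0.535,"dz":-0.05,"wx":0,"wy":0,"wz":-0.22,"claw":24},{"dx":0.8,"dy":-0.535,"dz":-0.05,"wx":0,"wy":0,"wz":-0.26,"claw":24},{"dx":0.8,"dy":-0.535,"dz":-0.05,"wx":0,"wy":0,"wz":-0.26,"claw":24}]}}

```text
clock: 27.05
tool_pos: [0.6106, -0.3222, 0.1993]
eef_rot: [0.797, 0.605, 0.001, -0.002]
contact_force: [-0.2, -0.3, 0.2]
opening: 0.272
finger_force: 0.0
```

Request:
{"api": "step_arm", "payload": {"motion": [{"dx":0,"dy":0,"dz":0,"wx":0,"wy":0,"wz":-0.045,"claw":24},{"dx":0,"dy":0,"dz":0,"wx":0,"wy":0,"wz":-0.09,"claw":24},{"dx":0,"dy":0,"dz":0,"wx":0,"wy":0,"wz":-0.135,"claw":24},{"dx":0,"dy":0,"dz":0,"wx":0,"wy":0,"wz":-0.18,"claw":24},{"dx":0,"dy":0,"dz":0,"wx":0,"wy":0,"wz":-0.22,"claw":24},{"dx":0,"dy":0,"dz":0,"wx":0,"wy":0,"wz":-0.25,"claw":24},{"dx":0,"dy":0,"dz":0,"wx":0,"wy":0,"wz":-0.25,"claw":24}]}}

```text
clock: 27.75
tool_pos: [0.6107, -0.3226, 0.2]
eef_rot: [0.506, 0.863, 0.002, -0.001]
contact_force: [0.0, -0.5, -0.1]
opening: 0.273
finger_force: 0.0
```

```bash
python3 - <<'E'
from h import *
pegs();go([.6123,-.3231,.116],30);level()
P=np.vstack([np.load(f'/tmp/{f}.npz')['W'].reshape(-1,3) for f in('scene0','side0')])
q=P[(P[:,2]>.13)&(P[:,2]<.35)&(P[:,1]>-.42)&(P[:,1]<-.22)&(P[:,0]>.63)];print('wall x',np.percentile(q[:,0],[0,1,5,50]))
E
```

```text
peg [575.  69.] 4118 circle 640.3 -180.7 r 47.8 rgb [139.  43.  38.]
peg [269. 203.] 598 circle 574.9 -307.1 r 7.1 rgb [136.  93.  91.]
peg [186. 240.] 573 circle 547.1 -344.3 r 7.0 rgb [128. 136. 134.]
peg [319. 265.] 533 circle 612.2 -322.7 r 7.1 rgb [54. 53. 54.]
t 27.8 tcp [ 0.6107 -0.3227  0.2001] yaw 29.1 F [ 0.3 -0.5 -0.3] open 24.0 grip 0.0 q7 1.0
d [-0.016  0.013  1.051] wz -0.005 tilt [ 0.     0.003 -1.   ]
level wx,wy [ 0.0006 -0.0008]
wall x [0.74317402 0.74558343 0.74758114 0.75949292]
```

Clear of the wall. I'll descend and grip the blue peg.

Request:
{"api": "step_arm", "payload": {"motion": [{"dx":-0.012,"dy":0.015,"dz":0.4,"wx":0,"wy":0,"wz":0,"claw":24},{"dx":-0.012,"dy":0.015,"dz":0.8,"wx":0,"wy":0,"wz":0,"claw":24},{"dx":-0.012,"dy":0.015,"dz":1,"wx":0,"wy":0,"wz":0,"claw":24},{"dx":-0.012,"dy":0.015,"dz":1,"wx":0,"wy":0,"wz":0,"claw":24},{"dx":-0.012,"dy":0.015,"dz":1,"wx":0,"wy":0,"wz":0,"claw":5},{"dx":-0.012,"dy":0.015,"dz":1,"wx":0,"wy":0,"wz":0,"claw":5},{"dx":-0.012,"dy":0.015,"dz":1,"wx":0,"wy":0,"wz":0,"claw":5},{"dx":-0.012,"dy":0.015,"dz":1,"wx":0,"wy":0,"wz":0,"claw":5}], "force": 25}}

```text
clock: 28.6
tool_pos: [0.6139, -0.3237, 0.1225]
eef_rot: [0.505, 0.863, 0.001, 0.002]
contact_force: [2.2, -0.3, 0.5]
opening: 0.148
finger_force: 25.0
```

```bash
python3 - <<'E'
from h import *
arc([.572,-.3937],.0815,60.5,186,16)
E
```

```text
t 28.6 tcp [ 0.6139 -0.3237  0.1225] yaw 29.3 F [ 2.2 -0.3  0.5] open 13.0 grip 25.0 q7 1.01
call [(np.float64(0.14), np.float64(-0.09)), (np.float64(0.24), np.float64(-0.19)), (np.float64(0.33), np.float64(-0.3)), (np.float64(0.4), np.float64(-0.42)), (np.float64(0.45), np.float64(-0.54)), (np.float64(0.49), np.float64(-0.68)), (np.float64(0.51), np.float64(-0.82)), (np.float64(0.51), np.float64(-0.95))]
call [(np.float64(-0.02), np.float64(-0.14)), (np.float64(-0.06), np.float64(-0.27)), (np.float64(-0.11), np.float64(-0.4)), (np.float64(-0.18), np.float64(-0.52)), (np.float64(-0.27), np.float64(-0.63)), (np.float64(-0.37), np.float64(-0.72)), (np.float64(-0.49), np.float64(-0.8)), (np.float64(-0.61), np.float64(-0.87))]
```

Request:
{"api": "step_arm", "payload": {"motion": [{"dx":0.12,"dy":-0.08,"dz":0,"wx":0,"wy":0,"wz":0,"claw":5},{"dx":0.23,"dy":-0.18,"dz":0,"wx":0,"wy":0,"wz":0,"claw":5},{"dx":0.32,"dy":-0.29,"dz":0,"wx":0,"wy":0,"wz":0,"claw":5},{"dx":0.39,"dy":-0.41,"dz":0,"wx":0,"wy":0,"wz":0,"claw":5},{"dx":0.45,"dy":-0.54,"dz":0,"wx":0,"wy":0,"wz":0,"claw":5},{"dx":0.49,"dy":-0.68,"dz":0,"wx":0,"wy":0,"wz":0,"claw":5},{"dx":0.51,"dy":-0.81,"dz":0,"wx":0,"wy":0,"wz":0,"claw":5},{"dx":0.51,"dy":-0.95,"dz":0,"wx":0,"wy":0,"wz":0,"claw":5}]}}

```text
clock: 29.4
tool_pos: [0.5317, -0.3242, 0.1225]
eef_rot: [0.504, 0.864, 0.003, 0.005]
contact_force: [8.6, 1.8, -3.9]
opening: 0.149
finger_force: 25.0
```

```bash
python3 - <<'E'
from h import *
pegs();arc([.572,-.3937],.0815,123.3,186,8)
E
```

```text
peg [270. 318.] 458 circle 513.8 -324.8 r 7.4 rgb [38. 39. 41.]
peg [359. 318.] 450 circle 538.8 -310.3 r 7.2 rgb [38. 39. 41.]
peg [318. 336.] 1248 circle 530.5 -322.4 r 7.3 rgb [40. 41. 43.]
t 29.4 tcp [ 0.529  -0.3259  0.1225] yaw 29.3 F [ 5.3  1.2 -1.9] open 13.3 grip 25.0 q7 1.07
call [(np.float64(-0.0), np.float64(-0.15)), (np.float64(-0.04), np.float64(-0.29)), (np.float64(-0.1), np.float64(-0.42)), (np.float64(-0.17), np.float64(-0.54)), (np.float64(-0.26), np.float64(-0.64)), (np.float64(-0.36), np.float64(-0.74)), (np.float64(-0.47), np.float64(-0.82)), (np.float64(-0.6), np.float64(-0.88))]
```

Request:
{"api": "step_arm", "payload": {"motion": [{"dx":-0.02,"dy":-0.14,"dz":0,"wx":0,"wy":0,"wz":0,"claw":5},{"dx":-0.06,"dy":-0.27,"dz":0,"wx":0,"wy":0,"wz":0,"claw":5},{"dx":-0.11,"dy":-0.4,"dz":0,"wx":0,"wy":0,"wz":0,"claw":5},{"dx":-0.18,"dy":-0.52,"dz":0,"wx":0,"wy":0,"wz":0,"claw":5},{"dx":-0.27,"dy":-0.63,"dz":0,"wx":0,"wy":0,"wz":0,"claw":5},{"dx":-0.37,"dy":-0.72,"dz":0,"wx":0,"wy":0,"wz":0,"claw":5},{"dx":-0.49,"dy":-0.8,"dz":0,"wx":0,"wy":0,"wz":0,"claw":5},{"dx":-0.61,"dy":-0.87,"dz":0,"wx":0,"wy":0,"wz":0,"claw":5}]}}

```text
clock: 30.25
tool_pos: [0.4917, -0.3977, 0.1222]
eef_rot: [0.504, 0.864, 0.004, -0.0]
contact_force: [1.4, 8.8, 7.0]
opening: 0.15
finger_force: 25.0
```

```bash
python3 - <<'E'
from h import *
pegs();arc([.572,-.3937],.0815,186,194,4)
E
```

```text
peg [270. 318.] 471 circle 474.0 -398.5 r 7.2 rgb [34. 35. 37.]
peg [359. 318.] 483 circle 499.2 -384.3 r 7.2 rgb [34. 35. 36.]
peg [317. 334.] 1300 circle 490.0 -395.8 r 7.1 rgb [36. 36. 38.]
peg [278. 430.] 876 circle 496.2 -435.6 r 7.3 rgb [250.  62.  46.]
peg [536. 430.] 100 circle 574.7 -390.0 r 3.9 rgb [58.  57.5 60. ]
t 30.3 tcp [ 0.4918 -0.4007  0.1223] yaw 29.4 F [3.8 6.  2.4] open 13.2 grip 25.0 q7 1.18
call [(np.float64(-0.04), np.float64(-0.03)), (np.float64(-0.08), np.float64(-0.04)), (np.float64(-0.11), np.float64(-0.06)), (np.float64(-0.15), np.float64(-0.07))]
```

Request:
{"api": "step_arm", "payload": {"motion": [{"dx":-0.04,"dy":-0.02,"dz":0,"wx":0,"wy":0,"wz":0,"claw":5},{"dx":-0.08,"dy":-0.03,"dz":0,"wx":0,"wy":0,"wz":0,"claw":5},{"dx":-0.12,"dy":-0.045,"dz":0,"wx":0,"wy":0,"wz":0,"claw":5},{"dx":-0.12,"dy":-0.045,"dz":0,"wx":0,"wy":0,"wz":0,"claw":5}]}}

```text
clock: 30.7
tool_pos: [0.4929, -0.4089, 0.1223]
eef_rot: [0.504, 0.864, 0.003, -0.0]
contact_force: [1.3, 6.1, 6.7]
opening: 0.15
finger_force: 25.0
```

Request:
{"api": "step_arm", "payload": {"motion": [{"dx":-0.02,"dy":-0.005,"dz":0,"wx":0,"wy":0,"wz":0,"claw":5},{"dx":-0.04,"dy":-0.01,"dz":0,"wx":0,"wy":0,"wz":0,"claw":5},{"dx":-0.04,"dy":-0.01,"dz":0,"wx":0,"wy":0,"wz":0,"claw":5},{"dx":-0.04,"dy":-0.01,"dz":0,"wx":0,"wy":0,"wz":0,"claw":5}]}}

```text
clock: 31.1
tool_pos: [0.4931, -0.4094, 0.1222]
eef_rot: [0.504, 0.864, 0.005, -0.002]
contact_force: [-1.0, 11.6, 9.2]
opening: 0.15
finger_force: 25.0
```

```bash
python3 - <<'E'
from h import *
pegs();st()
E
```

```text
peg [269. 318.] 468 circle 475.1 -409.5 r 7.1 rgb [32.  33.  34.5]
peg [359. 318.] 459 circle 500.7 -395.9 r 7.3 rgb [32. 33. 34.]
peg [317. 334.] 1272 circle 491.0 -407.0 r 7.2 rgb [34. 34. 36.]
peg [545. 409.] 446 circle 573.4 -393.9 r 6.1 rgb [109.5 100.   94. ]
peg [291. 432.] 909 circle 502.6 -445.9 r 6.9 rgb [245.  53.  39.]
t 31.1 tcp [ 0.4931 -0.4094  0.1222] yaw 29.5 F [-0.4 10.7 10.5] open 13.2 grip 25.0 q7 1.19
```

Request:
{"api": "step_arm", "payload": {"motion": [{"dx":-0.04,"dy":-0.01,"dz":0,"wx":0,"wy":0,"wz":0,"claw":5},{"dx":-0.04,"dy":-0.01,"dz":0,"wx":0,"wy":0,"wz":0,"claw":5},{"dx":-0.04,"dy":-0.01,"dz":0,"wx":0,"wy":0,"wz":0,"claw":5}]}}

```text
clock: 31.45
tool_pos: [0.4933, -0.4099, 0.1221]
eef_rot: [0.503, 0.864, 0.006, -0.004]
contact_force: [-2.4, 15.4, 14.2]
opening: 0.149
finger_force: 25.0
```

Request:
{"api": "step_arm", "payload": {"motion": [{"dx":0.05,"dy":0.02,"dz":0,"wx":0,"wy":0,"wz":0,"claw":24},{"dx":0.08,"dy":0.02,"dz":0,"wx":0,"wy":0,"wz":0,"claw":24},{"dx":0.08,"dy":0.02,"dz":0,"wx":0,"wy":0,"wz":0,"claw":24},{"dx":0.08,"dy":0.02,"dz":-0.3,"wx":0,"wy":0,"wz":0,"claw":24},{"dx":0.08,"dy":0.02,"dz":-0.7,"wx":0,"wy":0,"wz":0,"claw":24},{"dx":0.08,"dy":0.02,"dz":-1,"wx":0,"wy":0,"wz":0,"claw":24},{"dx":0.08,"dy":0.02,"dz":-1,"wx":0,"wy":0,"wz":0,"claw":24}]}}

```text
clock: 32.15
tool_pos: [0.4924, -0.4148, 0.2046]
eef_rot: [0.506, 0.863, 0.0, 0.004]
contact_force: [0.5, -0.9, -0.9]
opening: 0.271
finger_force: 0.0
```

Request:
{"api": "step_arm", "payload": {"motion": [{"dx":-0.5,"dy":0,"dz":0,"wx":0,"wy":0,"wz":0.04,"claw":24},{"dx":-0.8,"dy":0,"dz":0,"wx":0,"wy":0,"wz":0.08,"claw":24},{"dx":-0.8,"dy":0,"dz":0,"wx":0,"wy":0,"wz":0.12,"claw":24},{"dx":-0.8,"dy":0,"dz":0,"wx":0,"wy":0,"wz":0.16,"claw":24},{"dx":-0.8,"dy":0,"dz":0,"wx":0,"wy":0,"wz":0.2,"claw":24},{"dx":-0.8,"dy":0,"dz":0,"wx":0,"wy":0,"wz":0.2,"claw":24}]}}

```text
clock: 32.75
tool_pos: [0.5217, -0.468, 0.1995]
eef_rot: [0.747, 0.664, 0.0, -0.001]
contact_force: [-0.1, -0.4, -0.7]
opening: 0.273
finger_force: 0.0
```

```bash
python3 - <<'E'
from h import *
im,W=pegs();st();level();cv2.imwrite('pics/w12.png',im[...,::-1]);np.savez('/tmp/w12.npz',im=im,W=W)
E
```

```text
peg [405.  98.] 737 circle 571.6 -393.6 r 7.0 rgb [25. 25. 26.]
peg [239. 149.] 666 circle 491.5 -407.5 r 6.9 rgb [27. 26. 27.]
peg [367. 210.] 599 circle 549.5 -443.9 r 6.9 rgb [81. 83. 82.]
peg [275. 226.] 581 circle 503.0 -446.7 r 7.1 rgb [138.  87.  83.]
t 32.8 tcp [ 0.5218 -0.468   0.1997] yaw -6.5 F [ 0.1  1.3 -0.5] open 24.3 grip 0.0 q7 0.72
level wx,wy [-0.0002 -0.0005]
```

View pics/w12.png

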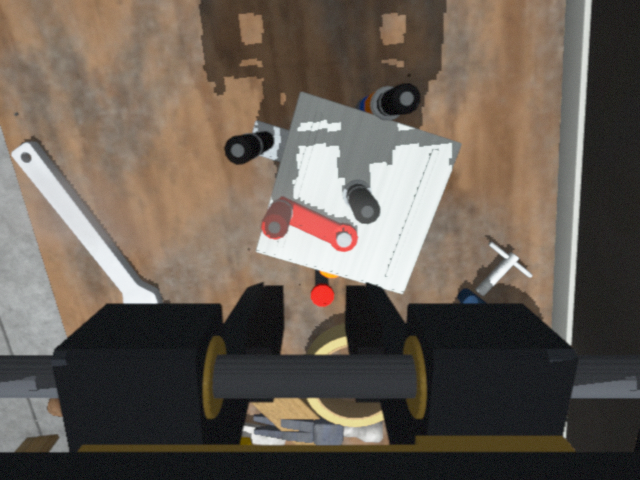

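The pack is folded: the cover sits squarely over the base, and the keeper's red top shows at (322,294). The latch peg is at (275,226), so I'll take that next.

```bash
python3 - <<'E'
from h import *
z=np.load('/tmp/w12.npz');print('keeper',np.round(np.nanmedian(z['W'][290:299,317:327].reshape(-1,3),0),4),'latch pin',np.round(z['W'][239,344],4))
go([.503,-.4467,.1997]);go([.503,-.4467,.116])
E
```

```text
keeper [ 0.5207 -0.5079  0.0976] latch pin [ 0.5386 -0.4686  0.1094]
t 32.8 tcp [ 0.5218 -0.468   0.1997] yaw -6.5 F [ 0.1  1.3 -0.5] open 24.3 grip 0.0 q7 0.72
d [ 0.238 -0.263  0.001] wz None tilt [-0.     0.002 -1.   ]
t 32.8 tcp [ 0.5218 -0.468   0.1997] yaw -6.5 F [ 0.1  1.3 -0.5] open 24.3 grip 0.0 q7 0.72
d [ 0.236 -0.263  1.047] wz None tilt [-0.     0.002 -1.   ]
```

Request:
{"api": "step_arm", "payload": {"motion": [{"dx":0.237,"dy":-0.263,"dz":0,"wx":0,"wy":0,"wz":0,"claw":24},{"dx":0.237,"dy":-0.263,"dz":0,"wx":0,"wy":0,"wz":0,"claw":24},{"dx":0.237,"dy":-0.263,"dz":0.3,"wx":0,"wy":0,"wz":0,"claw":24},{"dx":0.237,"dy":-0.263,"dz":0.45,"wx":0,"wy":0,"wz":0,"claw":24},{"dx":0.237,"dy":-0.263,"dz":0.45,"wx":0,"wy":0,"wz":0,"claw":24}]}}

```text
clock: 33.3
tool_pos: [0.5028, -0.4457, 0.1626]
eef_rot: [0.747, 0.665, 0.001, -0.002]
contact_force: [-0.7, 0.0, 0.5]
opening: 0.273
finger_force: 0.0
```

```bash
python3 - <<'E'
from h import *
go([.503,-.4467,.118])
E
```

```text
t 33.3 tcp [ 0.5028 -0.4457  0.1626] yaw -6.6 F [-0.7  0.   0.5] open 24.0 grip 0.0 q7 0.73
d [-0.015  0.005  0.557] wz None tilt [-0.002  0.005 -1.   ]
```

Request:
{"api": "step_arm", "payload": {"motion": [{"dx":-0.01,"dy":0,"dz":0.3,"wx":0,"wy":0,"wz":0,"claw":24},{"dx":-0.01,"dy":0,"dz":0.55,"wx":0,"wy":0,"wz":0,"claw":24},{"dx":-0.01,"dy":0,"dz":0.55,"wx":0,"wy":0,"wz":0,"claw":24},{"dx":-0.01,"dy":0,"dz":0.55,"wx":0,"wy":0,"wz":0,"claw":5},{"dx":-0.01,"dy":0,"dz":0.55,"wx":0,"wy":0,"wz":0,"claw":5},{"dx":-0.01,"dy":0,"dz":0.55,"wx":0,"wy":0,"wz":0,"claw":5},{"dx":-0.01,"dy":0,"dz":0.55,"wx":0,"wy":0,"wz":0,"claw":5},{"dx":-0.01,"dy":0,"dz":0.55,"wx":0,"wy":0,"wz":0,"claw":5}], "force": 12}}

```text
clock: 34.1
tool_pos: [0.5042, -0.4479, 0.1218]
eef_rot: [0.747, 0.665, 0.001, 0.001]
contact_force: [-0.7, 0.1, 2.7]
opening: 0.15
finger_force: 12.0
```

```bash
python3 - <<'E'
from h import *
arc([.5385,-.469],.042,147.7,246.3,8)
E
```

```text
t 34.1 tcp [ 0.5042 -0.4479  0.1218] yaw -6.7 F [-0.7  0.1  2.7] open 13.2 grip 12.0 q7 0.74
call [(np.float64(-0.09), np.float64(-0.05)), (np.float64(-0.2), np.float64(-0.07)), (np.float64(-0.32), np.float64(-0.06)), (np.float64(-0.42), np.float64(-0.02)), (np.float64(-0.52), np.float64(0.03)), (np.float64(-0.6), np.float64(0.11)), (np.float64(-0.67), np.float64(0.2)), (np.float64(-0.71), np.float64(0.3))]
```

Request:
{"api": "step_arm", "payload": {"motion": [{"dx":-0.09,"dy":-0.05,"dz":0,"wx":0,"wy":0,"wz":0,"claw":5},{"dx":-0.2,"dy":-0.07,"dz":0,"wx":0,"wy":0,"wz":0,"claw":5},{"dx":-0.32,"dy":-0.06,"dz":0,"wx":0,"wy":0,"wz":0,"claw":5},{"dx":-0.42,"dy":-0.02,"dz":0,"wx":0,"wy":0,"wz":0,"claw":5},{"dx":-0.52,"dy":0.03,"dz":0,"wx":0,"wy":0,"wz":0,"claw":5},{"dx":-0.6,"dy":0.11,"dz":0,"wx":0,"wy":0,"wz":0,"claw":5},{"dx":-0.67,"dy":0.2,"dz":0,"wx":0,"wy":0,"wz":0,"claw":5},{"dx":-0.71,"dy":0.3,"dz":0,"wx":0,"wy":0,"wz":0,"claw":5}]}}

```text
clock: 34.9
tool_pos: [0.5205, -0.5085, 0.1214]
eef_rot: [0.747, 0.664, 0.0, 0.0]
contact_force: [-0.3, 0.0, 6.1]
opening: 0.151
finger_force: 12.0
```

Request:
{"api": "step_arm", "payload": {"motion": [{"dx":-0.015,"dy":0.03,"dz":0,"wx":0,"wy":0,"wz":0,"claw":5},{"dx":-0.02,"dy":0.05,"dz":0,"wx":0,"wy":0,"wz":0,"claw":5},{"dx":-0.02,"dy":0.05,"dz":0,"wx":0,"wy":0,"wz":0,"claw":5},{"dx":-0.02,"dy":0.05,"dz":0,"wx":0,"wy":0,"wz":0,"claw":5}]}}

```text
clock: 35.3
tool_pos: [0.5229, -0.5097, 0.1211]
eef_rot: [0.747, 0.664, -0.0, -0.001]
contact_force: [-2.1, 2.2, 7.6]
opening: 0.152
finger_force: 12.0
```

```bash
python3 - <<'E'
from h import *
pegs();go([.5215,-.5076,.1218])
E
```

```text
peg [155.  16.] 1688 circle 491.5 -407.9 r 7.2 rgb [40. 41. 44.]
peg [384. 124.] 1909 circle 549.5 -444.1 r 7.0 rgb [25. 25. 26.]
peg [269. 320.] 467 circle 508.2 -500.7 r 7.1 rgb [20. 21. 22.]
peg [360. 320.] 455 circle 537.4 -504.0 r 7.0 rgb [20. 21. 22.]
peg [314. 335.] 1300 circle 521.8 -507.4 r 7.2 rgb [123.  26.  20.]
t 35.4 tcp [ 0.5229 -0.5097  0.1211] yaw -6.7 F [-3.9  1.5  6.7] open 13.2 grip 12.0 q7 0.76
d [ 0.024 -0.02  -0.008] wz None tilt [-0.001  0.002 -1.   ]
```

The latch is at its stop over the keeper. I'll release and retreat.

Request:
{"api": "step_arm", "payload": {"motion": [{"dx":0,"dy":0,"dz":0,"wx":0,"wy":0,"wz":0,"claw":26},{"dx":0,"dy":0,"dz":0,"wx":0,"wy":0,"wz":0,"claw":26},{"dx":0,"dy":0,"dz":0,"wx":0,"wy":0,"wz":0,"claw":26},{"dx":0,"dy":0,"dz":-0.3,"wx":0,"wy":0,"wz":0,"claw":26},{"dx":0,"dy":0,"dz":-0.7,"wx":0,"wy":0,"wz":0,"claw":26},{"dx":0,"dy":0,"dz":-1,"wx":0,"wy":0,"wz":0,"claw":26},{"dx":0,"dy":0,"dz":-1,"wx":0,"wy":0,"wz":0,"claw":26}]}}

```text
clock: 36.05
tool_pos: [0.5263, -0.5107, 0.2047]
eef_rot: [0.747, 0.665, 0.001, 0.004]
contact_force: [-1.0, 0.1, 0.3]
opening: 0.294
finger_force: 0.0
```

Request:
{"api": "step_arm", "payload": {"motion": [{"dx":-0.2,"dy":-0.2,"dz":-0.4,"wx":0,"wy":0,"wz":0,"claw":26},{"dx":-0.2,"dy":-0.5,"dz":-0.8,"wx":0,"wy":0,"wz":0,"claw":26},{"dx":-0.2,"dy":-0.5,"dz":-0.8,"wx":0,"wy":0,"wz":0,"claw":26}]}}

```text
clock: 36.35
tool_pos: [0.4801, -0.5236, 0.2687]
eef_rot: [0.749, 0.663, -0.0, 0.003]
contact_force: [-0.6, -0.4, -0.3]
opening: 0.293
finger_force: 0.0
```

```bash
python3 - <<'E'
from h import *
im,W=pegs();st();cv2.imwrite('pics/w13.png',im[...,::-1])
E
```

```text
peg [446.   3.] 155 circle 572.2 -397.1 r 5.9 rgb [21. 22. 22.]
peg [311.  39.] 458 circle 491.3 -407.6 r 7.0 rgb [28. 28. 28.]
peg [412.  91.] 417 circle 550.1 -444.4 r 7.0 rgb [37. 39. 41.]
peg [374. 196.] 335 circle 521.3 -507.6 r 7.0 rgb [228.  66.  55.]
t 36.4 tcp [ 0.4816 -0.5217  0.2662] yaw -6.8 F [-0.7  0.3 -0.5] open 25.8 grip 0.0 q7 0.79
```

View pics/w13.png

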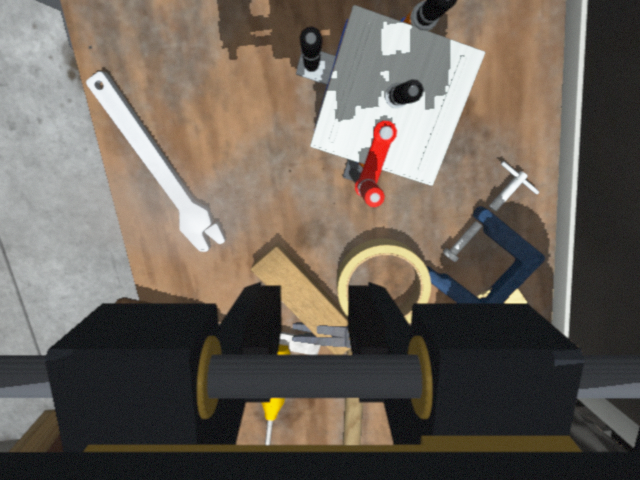

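The latch arm points lengthwise over the keeper at (374,196), and the wrench is undisturbed. I'll scan once more for a hidden third bolt before handing in.

```bash
python3 - <<'E'
from h import *
for n in('scene','side'):
    im,d,W=snap(n);i=im.astype(int);x,y,Z=W[...,0],W[...,1],W[...,2]
    m=(Z>.007)&(Z<.03)&(i.min(-1)>100)&(i.max(-1)-i.min(-1)<35)&(x>.28)&(x<.72)&(y>-.62)&(y<.5)
    k,l,s,c=cv2.connectedComponentsWithStats(m.astype(np.uint8))
    for j in range(1,k):
        if s[j,4]>40: r=cv2.minAreaRect((W[l==j][:,:2]*1000).astype(np.float32));print(n,np.round(c[j]),s[j,4],np.round(r[0]),np.round(r[1]))
    if n=='scene': cv2.imwrite('pics/s3.png',im[40:460,40:560][...,::-1])
E
```

```text
scene [422. 206.] 271 [ 327. -477.] [ 34. 202.]
scene [233. 282.] 57 [655.  29.] [31. 16.]
scene [293. 433.] 151 [324. 289.] [26. 29.]
side [407. 218.] 172 [ 329. -473.] [ 36. 199.]
side [294. 340.] 78 [438. 227.] [17. 29.]
side [336. 375.] 131 [322. 291.] [27. 26.]
```

View pics/s3.png

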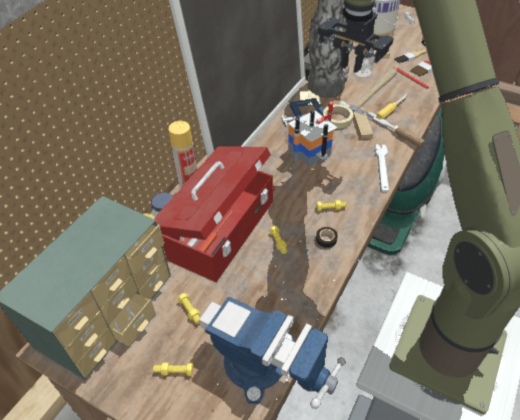

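The bench holds only yellow look-alikes, and the pack at (312,130) is closed. I'll hand in.

```bash
python3 -c "
from plant import workorder
print(workorder.finish_job())"
```

```text
the job is handed in; nothing more can be done
None
```

The job is handed in: the two bolts present lie flat (one in the orange tray, one in the blue), the cover, orange and blue leaves were folded home in order, and the latch is over the keeper. The tape roll, wrench and pliers were not touched. While the cover was being pressed home, the orange tray swung about 3° further open. The verdict was not shown.

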